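# Gauge the hinge cuts of the lasts and set them out

## Robot

A 6-joint arm with a two-finger parallel gripper is mounted at the origin on the work surface. World frame = base frame: x ahead of the robot, y to its left, z up, the work surface at z = 0. Lengths are in mm, angles in degrees, forces in N, time in s.
With the tool pointing down it reaches from about 300 to 850 mm from the base axis. Payload 4.2 kg.
Tool frame: the origin (TCP) lies on the centre line of the jaws, within the pads' length; the fingertips stand 14 mm ahead of it and the grasp point (between the pads) lies 5 mm behind it; z points along the fingers, y is the line along which they close (so a half turn about z gives the same grasp; the last joint's range is limited). The gripper opens to 91 mm and grips with 3 to 60 N. Pads are 32 mm wide; open, the fingers measure 118 mm over their backs; the gripper's body (76 mm by 178 mm) begins 60 mm behind the grasp point.
Start: joints at [-67.552, 18.312, 89.639, -0, 72.044, -1.146], TCP at [230.154, -526.945, 227.976] pointing down, gripper open.
Joint ranges: [-177.97, 177.97], [-48.28, 115.42], [12.27, 149.76], [-77.06, 257.06], [2.81, 150.46], [-146.56, 146.56]. Speed limits (degrees/s): [147.25, 147.25, 180, 180, 180, 180].

## Interface

Orientations are given as [roll, pitch, yaw] about the fixed x, y, z axes, in that order (R = Rz(yaw) Ry(pitch) Rx(roll)).
In Python, from workcell import * gives the robot as it stands. The module is installed in compiled form; this text tells all that it offers.
- The arm moves only by the shell command python3 -m crank 'ROWS' [FORCE]. ROWS is JSON, a list of rows, each an object of numbers: "grip": the finger opening in m, from 0 to 0.0912; "x", "y", "z": the shift along the tool's x, y, z in m; "yaw": the turn about the tool's z in rad. In form: [{"grip": .., "x": .., "y": .., "z": .., "yaw": ..}, ...]. A call has exactly 5 rows; each row is the pose to reach, as a shift and turn from the pose commanded when the call began, along the tool's axes at that moment; what a row does not reach only later rows make up. A row lasts 1/12 s, in which the tool goes at most 41.7 mm and 7.16 degrees, less where a joint would pass 70% of its speed; a pose out of reach is approached as far as the arm can. A call with a gripper value outside its range is refused whole. The fingers move at their own pace and stop on an object; FORCE is the grip in N (left out, the last holds). Time passes only in rows, so rows that repeat a pose let the fingers close, or fill a call up. It gives the time, the measured TCP pose, the force, the opening and the grip force at its end, in the units of the state.
- state(): the state, without advancing time (a new reading comes with each control period).
- grab_frame(name): name is "scene" or "top"; returns the picture (480x640x3 uint8, red, green, blue); there is no depth.
- camera_model(name): a dict with "intrinsics" (3x3 intrinsics, pixels), "distortion" ([k1, k2, p1, p2, k3] as OpenCV has them; the pictures are not rectified), "R" (3x3) and "t" (3): a world point X has camera coordinates R X + t. Camera axes: x right, y down, z forward; pixel columns grow to the right and rows downward; lengths in mm; the calibration is good to about 2 mm. A picture is of the moment at which its call begins. camera_model takes no time and is no camera call.
- job_done(): hands the job in; it is judged then, once.
The state is a dict: "time_s": time; "qpos": joint angles; "qvel": joint speeds; "effort": joint torques, N m; "ee_pos": TCP position; "ee_rot": TCP orientation; "force": force on the tool from outside, world axes, zero at the start; "torque": the same for the moment, N m; "gripper_width": finger opening in mm; "gripper_force": force on a finger pad.
Only numpy, scipy, OpenCV 4.12 (cv2) and the standard library are available. Lean on these libraries where they do the work, as an engineer would, in place of code of your own. Each camera call takes 0.05 s, during which the arm holds its last target. There are 200 camera calls.

## Task

Check the hinge cut of every wooden last on the bench with the blade gauge from the stand, working from the shortest last to the tallest: lower the blade gently into the cut, never pressing hard, and pause with it 25 mm deep and the sprung slide-foot riding on the top of the last, so that the gauge reads about 20 mm. When you finish, the gauge must hang on its stand again, wings in the notches, and all the lasts must stand on their soles on the blue felt mat; leave the other things on the bench where they are.

Things in the scene. Friction and masses are not known exactly. Their poses are not given: they have to be found in the camera images.
- last_a: The shortest wooden last on a steel sole plate (0.2 to 0.6 kg, loose, may be absent): 48 mm high at its flat top, 52 mm wide (y) with upright sides to grip across y at the cut, heel end at x = -56 mm, toe end at x = 62 mm. Flat top from x = -56 to 22 mm, then it slopes to a 24 mm thick toe. Origin on the sole, straight under the hinge cut; x to the toe, z up when standing.
- last_a_cut (a point): Middle of the mouth of that last's hinge cut, on its top, 48 mm above the sole; axes as the last's. The cut is a straight saw slot, 9 mm wide in x, 34 mm deep, running along y and open at both sides.
- last_b: The second shortest wooden last on a steel sole plate (0.2 to 0.6 kg, loose, may be absent): 58 mm high at its flat top, 52 mm wide (y) with upright sides to grip across y at the cut, heel end at x = -56 mm, toe end at x = 70 mm. Flat top from x = -56 to 22 mm, then it slopes to a 24 mm thick toe. Origin on the sole, straight under the hinge cut; x to the toe, z up when standing.
- last_b_cut (a point): Middle of the mouth of that last's hinge cut, on its top, 58 mm above the sole; axes as the last's. The cut is a straight saw slot, 9 mm wide in x, 34 mm deep, running along y and open at both sides.
- last_c: The second tallest wooden last on a steel sole plate (0.2 to 0.6 kg, loose, may be absent): 68 mm high at its flat top, 52 mm wide (y) with upright sides to grip across y at the cut, heel end at x = -56 mm, toe end at x = 78 mm. Flat top from x = -56 to 22 mm, then it slopes to a 24 mm thick toe. Origin on the sole, straight under the hinge cut; x to the toe, z up when standing.
- last_c_cut (a point): Middle of the mouth of that last's hinge cut, on its top, 68 mm above the sole; axes as the last's. The cut is a straight saw slot, 9 mm wide in x, 34 mm deep, running along y and open at both sides.
- last_d: The tallest wooden last on a steel sole plate (0.2 to 0.6 kg, loose, may be absent): 78 mm high at its flat top, 52 mm wide (y) with upright sides to grip across y at the cut, heel end at x = -56 mm, toe end at x = 86 mm. Flat top from x = -56 to 22 mm, then it slopes to a 24 mm thick toe. Origin on the sole, straight under the hinge cut; x to the toe, z up when standing.
- last_d_cut (a point): Middle of the mouth of that last's hinge cut, on its top, 78 mm above the sole; axes as the last's. The cut is a straight saw slot, 9 mm wide in x, 34 mm deep, running along y and open at both sides.
- gauge: Blade gauge, loose, 0.14 kg, hung on its stand. Origin: middle of the blade's tip; z up. Steel blade 3 mm thick (x), 18 mm wide (y), z 0 to 46 mm; aluminium crossbar 14 (x) by 80 mm (y), z 46 to 56 mm, its ends are the wings that rest on the stand; dark wooden handle 14 (x) by 28 mm (y), z 56 to 88 mm, to be gripped across x. A half turn about z makes no difference.
- foot (a joint): Gauge reading, m: how far the sprung brass slide-foot (29 by 30 mm, 6 mm thick, around the blade) is pushed up the blade. 0 when free, its underside then 5 mm above the blade's tip. On top of a last, blade depth = reading + 5 mm (25 mm deep reads 0.020). Travel 0 to 0.033; spring 110 N/m, 0.7 N at 0, about 3 N at 0.020.
- foot_sole (a point): Middle of the underside of the gauge's slide-foot (5 mm above the blade's tip when free); it meets the top of a last.
- stand: Grey fixed stand of the gauge; origin under its base (70 in x, 96 in y, 6 mm thick), z up. Two uprights at y = +-30 mm (12 mm thick, 48 mm between them) with notches on top for the wings: floor 54 mm up, 22 mm wide in x between lips 8 mm high. Gauge x lies along stand x.
- stand_rest (a point): Point of the stand where the gauge's blade tip hangs when its wings lie in the notches: above the middle of the base, 8 mm over the bench; axes as the stand's.
- mat: Thin flat blue felt mat fixed to the bench, 200 mm (x) by 360 mm (y), level with the bench (under 2 mm). Origin at its centre. It has room for four lasts side by side, lying along its x, about 90 mm apart in y.
- paste_jar: Bystander: yellow jar with white lid, 100 mm high; to be left alone. Origin at its underside or axis.
- spool: Bystander: blue thread spool, 60 mm high; to be left alone. Origin at its underside or axis.
- hammer: Bystander: hammer lying down; to be left alone. Origin at its underside or axis.
- brush: Bystander: brush lying down; to be left alone. Origin at its underside or axis.
- tin: Bystander: tin, 55 mm high; to be left alone. Origin at its underside or axis.
- tape: Bystander: blue roll of tape lying flat; to be left alone. Origin at its underside or axis.
- wax: Bystander: small black disc of wax, 30 mm high; to be left alone. Origin at its underside or axis.
There are look-alikes about, which are no part of the job. Leave any orange or purple look-alike of the last_a alone.

How it is judged:
By the outcome, as a careful person would: the job done as asked, in the order asked, and still so for the second after the job is handed in, with the robot touching nothing.
Of last_a, last_b, last_c, last_d only 3 to 4 are there at a start; the rules pass over those that are not, and their reading is None.
At some moment in a run one of last_a, last_b, last_c, last_d may be knocked a few centimetres aside while the robot is not near it.
It also fails if it takes over 210 s, if anything falls off the work surface, if the arm or the gripper's body presses on something with over 40 N, if the wrist force passes 120 N, or if a joint passes its speed limit or range.

## Working session

There is one attempt and no reset: what is moved stays moved. The work goes in short steps, Python scripts to look and compute and a shell command to move; the robot and the scene stay as the last step left them, time stands still between calls to the robot, and variables do not carry over. Pictures are saved under pics/ and viewed, at most 14 in all, crops included, and the job is handed in when it is done.

```bash
mkdir -p pics; ls
python3 - <<'E'
from workcell import *
import cv2
s=state();print(s)
for n in("scene","top"):
    f=grab_frame(n);cv2.imwrite(f"pics/{n}0.png",f[:,:,::-1]);c=camera_model(n);print(n,c)
E
```

```text
pics
{'time_s': 0.0, 'qpos': array([-6.75510435e+01,  1.83518992e+01,  8.97040736e+01, -5.91729761e-04,
        7.20427798e+01, -1.14541083e+00]), 'qvel': array([ 0.02274765, -0.02047715, -0.00090748, -0.01721983,  0.03032649,
        0.06025304]), 'effort': array([-2.53578459e-03, -4.12461805e+01, -2.31978071e+01,  7.25922128e-02,
        4.58117772e-02, -1.54101836e-04]), 'ee_pos': array([ 229.97721634, -526.50869219,  227.13346281]), 'ee_rot': array([-1.79901256e+02, -1.41157270e-03,  2.35945490e+01]), 'force': array([-0.09034241,  0.57050675,  0.41822496]), 'torque': array([-0.05039558, -0.02659379,  0.00083367]), 'gripper_force': 0.0, 'gripper_width': 91.02546279482178}
scene {'intrinsics': array([[455.1061454 ,   0.        , 316.90445177],
       [  0.        , 455.1061454 , 233.9294503 ],
       [  0.        ,   0.        ,   1.        ]]), 'distortion': array([-0.00693325,  0.        ,  0.        ,  0.        ,  0.        ]), 'R': array([[ 0.79401463,  0.60775574, -0.01318049],
       [ 0.39754121, -0.5355346 , -0.74509307],
       [-0.4598932 ,  0.58637501, -0.66683026]]), 't': array([-348.77351744, -203.72883026, 1301.67916223])}
top {'intrinsics': array([[617.69170345,   0.        , 312.84869848],
       [  0.        , 617.69170345, 241.92804451],
       [  0.        ,   0.        ,   1.        ]]), 'distortion': array([0.05754854, 0.        , 0.        , 0.        , 0.        ]), 'R': array([[-0.0108538 , -0.99991659, -0.00700075],
       [-0.98838762,  0.01178932, -0.15149561],
       [ 0.1515655 ,  0.00527515, -0.98843314]]), 't': array([ -96.27432802,  519.81095765, 1486.80580061])}
```

View pics/scene0.png

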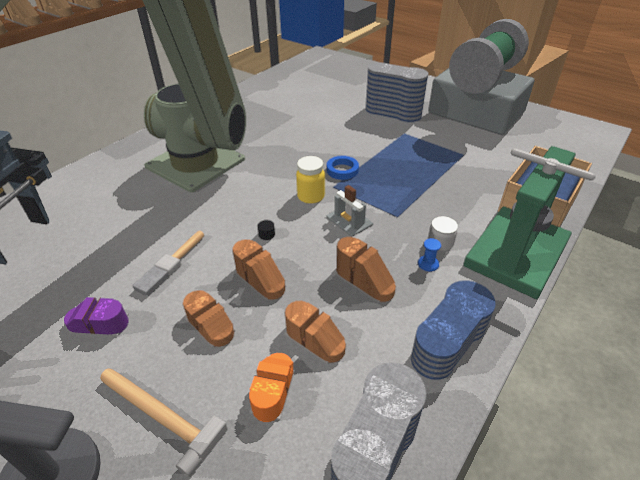

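View pics/top0.png

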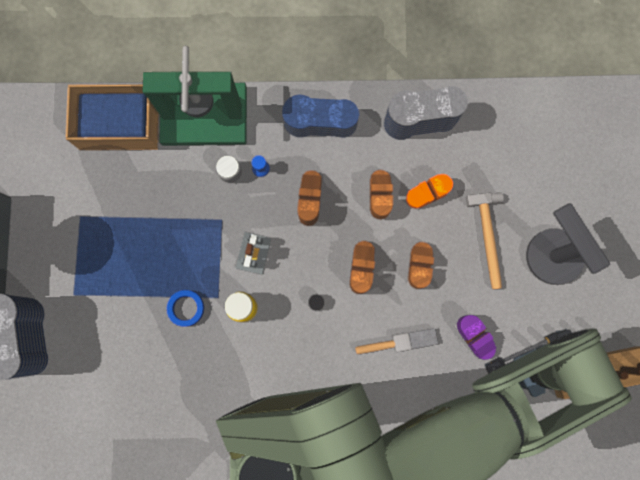

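The scene view shows four brown lasts at about (260,270), (208,317), (365,270) and (315,330), the stand at (350,207) and the mat at (405,172). The orange and purple look-alikes are at (272,385) and (97,315). In the top view the lasts are at (310,197), (381,193), (364,267) and (422,265), the stand is at (253,252) and the mat is at (148,257).

```bash
cat > h.py <<'E'
import numpy as np, cv2
from workcell import *
C={n:camera_model(n) for n in("scene","top")}
def ray(n,uv):
    c=C[n];p=cv2.undistortPoints(np.array([[uv]],float),c["intrinsics"],c["distortion"])[0,0]
    R=np.array(c["R"]);o=-R.T@np.array(c["t"]);d=R.T@np.array([p[0],p[1],1.]);return o,d/np.linalg.norm(d)
def plane(n,uv,z):
    o,d=ray(n,uv);return o+d*(z-o[2])/d[2]
def tri(a,b):
    (o1,d1),(o2,d2)=ray("top",a),ray("scene",b)
    A=np.stack([d1,-d2],1);s=np.linalg.lstsq(A,o2-o1,rcond=None)[0]
    p,q=o1+s[0]*d1,o2+s[1]*d2;return (p+q)/2,np.linalg.norm(p-q)
def proj(n,X):
    c=C[n];rv=cv2.Rodrigues(np.array(c["R"]))[0]
    return cv2.projectPoints(np.array([X],float),rv,np.array(c["t"]),c["intrinsics"],c["distortion"])[0][0,0]
E
python3 - <<'E'
from h import *
for n,(x0,y0,x1,y1),k in(("top",(235,160,445,300),3.8),("scene",(170,180,410,365),3.3)):
    f=cv2.imread(f"pics/{n}0.png");cv2.imwrite(f"pics/{n}0c.png",cv2.resize(f[y0:y1,x0:x1],None,fx=k,fy=k,interpolation=cv2.INTER_CUBIC))
    hsv=cv2.cvtColor(f,cv2.COLOR_BGR2HSV)
    m=cv2.inRange(hsv,(5,120,50),(16,215,255)) if 0 else cv2.inRange(hsv,(4,110,40),(18,255,255))
    m=cv2.morphologyEx(m,cv2.MORPH_CLOSE,np.ones((5,5)))
    for c in cv2.findContours(m,cv2.RETR_EXTERNAL,cv2.CHAIN_APPROX_SIMPLE)[0]:
        if 200<cv2.contourArea(c)<5000:
            q=np.zeros(m.shape,np.uint8);cv2.drawContours(q,[c],-1,255,-1)
            print(n,cv2.boundingRect(c),cv2.contourArea(c),cv2.mean(hsv,q)[:3],cv2.minAreaRect(c))
E
```

```text
top (608, 348, 32, 39) 820.5 (14.829545454545453, 121.35227272727272, 111.78068181818182) ((626.1756591796875, 367.55401611328125), (36.66097640991211, 31.729005813598633), 80.53767395019531)
top (356, 341, 38, 12) 211.5 (15.391304347826086, 128.52569169960472, 202.4071146245059) ((374.6599426269531, 346.8800048828125), (6.976532936096191, 37.83427810668945), 79.69515228271484)
top (409, 242, 25, 46) 875.5 (12.249194414607949, 154.93555316863586, 152.6702470461869) ((421.13409423828125, 264.7926940917969), (22.96976089477539, 45.49779510498047), 6.34019136428833)
top (350, 241, 25, 52) 967.0 (12.239299610894943, 155.02529182879377, 150.02626459143968) ((362.71539306640625, 266.7769470214844), (22.20221710205078, 51.72248458862305), 7.125016689300537)
top (480, 204, 21, 85) 712.0 (15.803237858032379, 128.48816936488168, 212.51805728518056) ((489.87164306640625, 246.02027893066406), (85.46749114990234, 9.721667289733887), 81.02737426757812)
top (406, 174, 48, 34) 956.0 (14.059230009871667, 232.9565646594274, 218.63474827245804) ((429.300048828125, 190.60000610351562), (22.8078899383544
[... 1303 characters left out ...]
48478, 141.47691500524658) ((259.2208251953125, 268.0914001464844), (68.36466979980469, 35.819664001464844), 40.91438674926758)
scene (337, 237, 58, 64) 2278.0 (12.239323467230443, 135.4257928118393, 129.37167019027484) ((366.1803283691406, 267.69482421875), (75.29507446289062, 41.011512756347656), 33.17851257324219)
scene (344, 26, 42, 36) 650.0 (12.912676056338029, 130.4661971830986, 124.81408450704227) ((371.19940185546875, 49.54623794555664), (30.24527931213379, 46.065147399902344), 62.81888961791992)
scene (0, 0, 145, 48) 3148.5 (13.157286729857821, 119.22778436018959, 94.24289099526067) ((66.12374877929688, 5.800365447998047), (43.051666259765625, 149.99996948242188), 73.7798080444336)
```

View pics/top0c.png

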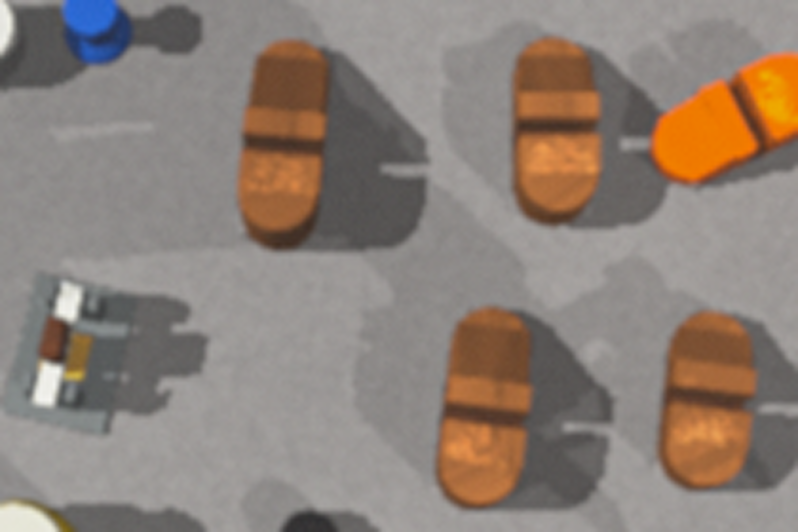

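View pics/scene0c.png

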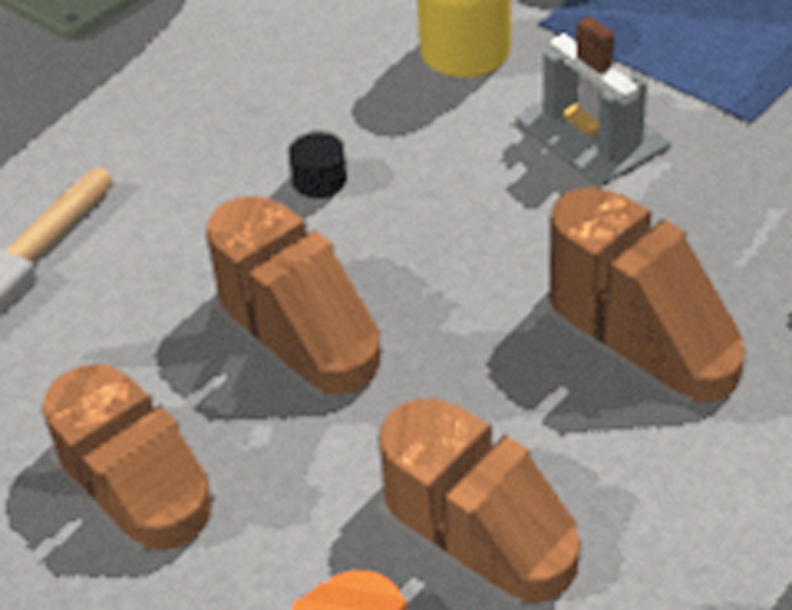

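In the crops all the toes point to +x. By height A is at top (422,265), B at (381,193), C at (364,267) and D at (310,197). The gauge hangs in its stand with wings at crop (67,300) and (46,384), and the cuts show as dark lines.

```bash
cat >> h.py <<'E'
def cut_top(f,uv,r=16):
    """dark cut line near uv in the top picture: centre px, direction (weighted)"""
    g=cv2.cvtColor(f,cv2.COLOR_RGB2HSV).astype(float);u,v=map(int,np.round(uv))
    m=cv2.inRange(g.astype(np.uint8),(2,60,0),(20,255,255))
    m=cv2.morphologyEx(m,cv2.MORPH_CLOSE,np.ones((5,5)))
    yy,xx=np.mgrid[v-r:v+r+1,u-r:u+r+1]
    c=np.array(uv,float);d=np.array([1.,.05])
    w0=np.clip(85-g[v-r:v+r+1,u-r:u+r+1,2],0,None)*(m[v-r:v+r+1,u-r:u+r+1]>0)
    for _ in range(6):
        n=np.array([-d[1],d[0]]);P=np.stack([xx,yy],-1)-c
        w=w0*(abs(P@n)<4)*(abs(P@d)<12)
        c=c+(w[...,None]*P).sum((0,1))/w.sum()
        P=np.stack([xx,yy],-1)-c;S=np.einsum('ij,ijk,ijl->kl',w,P,P);d=np.linalg.eigh(S)[1][:,1];d*=np.sign(d[0])
    return c,d,w.sum()
E
python3 - <<'E'
from h import *
f=cv2.imread("pics/top0.png")[:,:,::-1].copy()
T=dict(A=((421.8,264.5),(207.0,311.8),48),B=((381.6,193.2),(311.2,321.5),58),C=((363.2,268.9),(253.9,256.7),68),D=((309.7,198.2),(360.9,254.8),78))
for k,(a,b,h) in T.items():
    c,d,w=cut_top(f,a);X,e=tri(c,b);P=plane("top",c,h);Q=plane("top",c+8*d,h)-plane("top",c-8*d,h)
    print(k,c.round(1),w,"tri",X.round(1),round(e,1),"plane",P.round(1),"toe yaw",np.degrees(np.arctan2(Q[1],Q[0]))+90)
tp=lambda x,y:(235+x/3.8,160+y/3.8)
sp=lambda x,y:(170+x/3.3,180+y/3.3)
for nm,a,b in(("wing1",(67,300),(628,85)),("wing2",(46,384),(562,45)),("handle",(50,338),(595,27))):
    X,e=tri(tp(*a),sp(*b));print(nm,X.round(1),round(e,1),plane("top",tp(*a),96 if nm=="handle" else 64).round(1))
hsv=cv2.cvtColor(f,cv2.COLOR_RGB2HSV);m=cv2.inRange(hsv,(105,90,60),(125,255,160))
c=max(cv2.findContours(m,cv2.RETR_EXTERNAL,cv2.CHAIN_APPROX_SIMPLE)[0],key=lambda c:cv2.contourArea(c)*(cv2.boundingRect(c)[1]>200))
r=cv2.minAreaRect(c);print([plane("top",p,0)[:2].round(0) for p in cv2.boxPoints(r)],plane("top",r[0],0))
for nm,p in(("jar",(240,307)),("tape",(185,308)),("spool",(260,168)),("tin",(228,170)),("wax",(316,302))):print(nm,plane("top",p,30).round(0))
# white wings / stand base centre
for (lo,hi,z,nm) in(((0,0,200),(180,40,255),64,"white"),((5,90,40),(16,255,140),96,"handle")):
    s=cv2.inRange(hsv,lo,hi);t=np.zeros_like(s);t[228:272,238:268]=s[228:272,238:268];ys,xs=np.nonzero(t)
    print(nm,len(xs));
    for x,y in (zip(xs,ys) if len(xs)<60 else []):print((int(x),int(y)),end=" ")
    print()
    if len(xs):print(plane("top",(xs.mean(),ys.mean()),z))
E
```

```text
A [421.2 264. ] 31.0 tri [ 461.  -366.1   40.6] 1.6 plane [ 459.7 -365.5   48. ] toe yaw -10.190672473874727
B [379.3 192.7] 292.0 tri [ 636.8 -269.9   49.9] 4.9 plane [ 636.7 -267.4   58. ] toe yaw -1.1672075256290952
C [365.1 269.1] 19.0 tri [ 448.9 -225.3   65.6] 5.7 plane [ 446.8 -227.3   68. ] toe yaw -8.669491594603784
D [309.2 197.4] 360.0 tri [623.9 -94.5  71.3] 0.1 plane [622.4 -94.6  78. ] toe yaw -5.792037677447425
wing1 [526.8  46.3  60.6] 5.9 [524.   44.1  64. ]
wing2 [468.8  56.2  64.6] 2.9 [470.   57.2  64. ]
handle [496.   52.1  94. ] 1.9 [495.   51.2  96. ]
[array([342., 495.]), array([610., 492.]), array([584., 130.]), array([315., 142.])] [460.82706416 315.32120508   0.        ]
jar [361.  78.  30.]
tape [361. 212.  30.]
spool [711.  30.  30.]
tin [707. 110.  30.]
wax [ 371. -108.   30.]
white 95

[492.69289036  51.89027097  64.        ]
handle 52
(248, 244) (249, 244) (247, 245) (248, 245) (249, 245) (250, 245) (251, 245) (247, 246) (248, 246) (249, 246) (250, 246) (251, 246) (247, 247) (248, 247) (249, 247) (250, 247) (251, 247) (247, 248) (248, 248) (249, 248) (250, 248) (251, 248) (246, 249) (247, 249) (248, 249) (249, 249) (250, 249) (251, 249) (246, 250) (247, 250) (248, 250) (249, 250) (250, 250) (251, 250) (246, 251) (247, 251) (248, 251) (249, 251) (250, 251) (246, 252) (247, 252) (248, 252) (249, 252) (250, 252) (246, 253) (247, 253) (248, 253) (249, 253) (250, 253) (248, 254) (249, 254) (250, 254) 
[494.54205517  50.25186195  96.        ]
```

```bash
python3 - <<'E'
s=open("h.py").read()
s=s.replace("w0=np.clip(85-g[v-r:v+r+1,u-r:u+r+1,2],0,None)","V=g[v-r:v+r+1,u-r:u+r+1,2];w0=np.clip(th-V,0,None)").replace("r=16):","r=16,th=115):").replace("abs(P@n)<4","abs(P@n)<4.5")
s+='''
import sys
def wrap(a):return (a+180)%360-180
def to(x,y,z,yaw,n=None,frm=None):
    """print the calls (tool-axis shifts, m and rad) that bring the TCP to a pose, split in n"""
    s=state();p=np.array(s["ee_pos"]);w=s["ee_rot"][2]
    if frm is not None:p,w=np.array(frm[:3],float),frm[3]
    dw=wrap(yaw-w);
    dw=dw-180 if dw>90 else dw+180 if dw<-90 else dw
    D=np.array([x,y,z])-p;n=n or max(1,int(np.ceil(max(np.linalg.norm(D)/200,abs(dw)/35))))
    for i in range(n):
        a=np.radians(w+dw*i/n);d=D/n/1000
        print("  call %d: x %.4f y %.4f z %.4f yaw %.4f"%(i,d[0]*np.cos(a)+d[1]*np.sin(a),d[0]*np.sin(a)-d[1]*np.cos(a),-d[2],-np.radians(dw/n)))
def rep():
    s=state();print("t %.2f pos %s rot %s F %s w %.1f gf %.1f q6 %.0f"%(s["time_s"],s["ee_pos"].round(1),s["ee_rot"].round(1),np.round(s["force"],1),s["gripper_width"],s["gripper_force"],s["qpos"][5]))
def cut(f,uv,h):
    c,d,w=cut_top(f,uv);P=plane("top",c,h);Q=plane("top",c+8*d,h)-plane("top",c-8*d,h)
    return P,np.degrees(np.arctan2(Q[1],Q[0]))+90,c,w
'''
open("h.py","w").write(s)
E
python3 - <<'E'
from h import *
f=cv2.imread("pics/top0.png")[:,:,::-1].copy()
T=dict(A=((421.8,264.5),(207.0,311.8),48),B=((381.6,193.2),(311.2,321.5),58),C=((363.2,268.9),(253.9,256.7),68),D=((309.7,198.2),(360.9,254.8),78))
for k,(a,b,h) in T.items():
    P,y,c,w=cut(f,a,h);print(k,P.round(1),round(y,1),c.round(1),w,tri(c,b)[0].round(1))
print([plane("top",p,0)[:2].round(0) for p in((80,217),(222,221),(219,297),(74,293))])
P,y,c,w=cut(f,(381.6,193.2),58)
to(P[0],P[1],120,y)
E
```

```text
A [ 459.1 -365.3   48. ] -7.6 [421.1 264.3] 1946.0 [ 460.5 -365.9   40.1]
B [ 636.4 -269.7   58. ] -0.1 [380.2 192.8] 2067.0 [ 636.9 -271.5   51.3]
C [ 447.1 -222.9   68. ] -8.5 [363.3 268.9] 1867.0 [ 448.3 -222.5   63.5]
D [622.2 -95.   78. ] -5.5 [309.3 197.5] 2442.0 [623.8 -94.8  71.4]
[array([596., 488.]), array([581., 129.]), array([388., 134.]), array([403., 494.])]
  call 0: x 0.1584 y -0.0242 z 0.0357 yaw 0.1380
  call 1: x 0.1536 y -0.0458 z 0.0357 yaw 0.1380
  call 2: x 0.1458 y -0.0665 z 0.0357 yaw 0.1380
```

Run:
```python
from h import *
to(459,-365,110,-7.6)
```

```text
call 0: x 0.1373 y -0.0282 z 0.0586 yaw 0.2722
  call 1: x 0.1246 y -0.0640 z 0.0586 yaw 0.2722
```

```bash
python3 -m crank '[{"grip":0.091,"x":0.03,"y":-0.006,"z":0.012,"yaw":0.06},{"grip":0.091,"x":0.06,"y":-0.012,"z":0.024,"yaw":0.12},{"grip":0.091,"x":0.09,"y":-0.018,"z":0.036,"yaw":0.18},{"grip":0.091,"x":0.12,"y":-0.024,"z":0.048,"yaw":0.23},{"grip":0.091,"x":0.1373,"y":-0.0282,"z":0.0586,"yaw":0.2722}]' 40
python3 -m crank '[{"grip":0.091,"x":0.03,"y":-0.016,"z":0.012,"yaw":0.06},{"grip":0.091,"x":0.06,"y":-0.032,"z":0.024,"yaw":0.12},{"grip":0.091,"x":0.09,"y":-0.047,"z":0.036,"yaw":0.18},{"grip":0.091,"x":0.115,"y":-0.058,"z":0.048,"yaw":0.23},{"grip":0.091,"x":0.1246,"y":-0.064,"z":0.0586,"yaw":0.2722}]'
python3 - <<'E'
from h import *
rep(); to(459,-365,30,-7.6)
E
```

```text
time_s: 0.52
ee_pos: [346.5, -444.1, 168.2]
ee_rot: [-179.9, -0.0, 7.9]
force: [0.1, 0.0, -0.6]
gripper_width: 91.0
gripper_force: 0.0
time_s: 0.93
ee_pos: [461.8, -363.3, 109.6]
ee_rot: [-179.9, -0.0, -7.6]
force: [-0.7, -0.2, -0.0]
gripper_width: 90.9
gripper_force: 0.0
t 0.93 pos [ 461.8 -363.3  109.6] rot [-179.9   -0.    -7.6] F [-0.7 -0.2 -0. ] w 90.9 gf 0.0 q6 58
  call 0: x -0.0026 y 0.0020 z 0.0796 yaw 0.0002
```

```bash
python3 -m crank '[{"grip":0.091,"x":-0.002,"y":0.001,"z":0.02,"yaw":0},{"grip":0.091,"x":-0.002,"y":0.001,"z":0.045,"yaw":0},{"grip":0.091,"x":-0.002,"y":0.001,"z":0.065,"yaw":0},{"grip":0.091,"x":-0.002,"y":0.001,"z":0.078,"yaw":0},{"grip":0.091,"x":-0.002,"y":0.001,"z":0.0796,"yaw":0}]'
python3 -m crank '[{"grip":0.07,"x":0,"y":0,"z":0,"yaw":0},{"grip":0.055,"x":0,"y":0,"z":0,"yaw":0},{"grip":0.045,"x":0,"y":0,"z":0,"yaw":0},{"grip":0.045,"x":0,"y":0,"z":0,"yaw":0},{"grip":0.045,"x":0,"y":0,"z":0,"yaw":0}]' 40
python3 -m crank '[{"grip":0.045,"x":0,"y":0,"z":0,"yaw":0},{"grip":0.045,"x":0,"y":0,"z":-0.02,"yaw":0},{"grip":0.045,"x":0,"y":0,"z":-0.05,"yaw":0},{"grip":0.045,"x":0,"y":0,"z":-0.085,"yaw":0},{"grip":0.045,"x":0,"y":0,"z":-0.12,"yaw":0}]' 40
python3 - <<'E'
from h import *
rep(); f=grab_frame("scene");cv2.imwrite("pics/s1.png",f[:,:,::-1])
to(482.5,443.5,160,-2.4)
E
```

```text
time_s: 1.35
ee_pos: [455.3, -364.6, 28.0]
ee_rot: [-179.8, 0.3, -7.6]
force: [-0.0, 1.2, -0.3]
gripper_width: 91.1
gripper_force: 0.0
time_s: 1.77
ee_pos: [457.4, -366.6, 32.1]
ee_rot: [179.9, -0.1, -7.6]
force: [-0.1, -0.5, -0.2]
gripper_width: 60.3
gripper_force: 0.0
time_s: 2.18
ee_pos: [456.2, -365.4, 151.5]
ee_rot: [-179.9, 0.1, -7.6]
force: [1.1, -0.3, -3.8]
gripper_width: 51.8
gripper_force: 39.9
t 2.18 pos [ 456.2 -365.4  151.5] rot [-1.799e+02  1.000e-01 -7.600e+00] F [ 1.1 -0.3 -3.8] w 51.8 gf 39.9 q6 58
  call 0: x -0.0169 y -0.1615 z -0.0001 yaw -0.0181
  call 1: x -0.0140 y -0.1618 z -0.0001 yaw -0.0181
  call 2: x -0.0111 y -0.1620 z -0.0001 yaw -0.0181
  call 3: x -0.0081 y -0.1622 z -0.0001 yaw -0.0181
  call 4: x -0.0052 y -0.1623 z -0.0001 yaw -0.0181
```

View pics/s1.png

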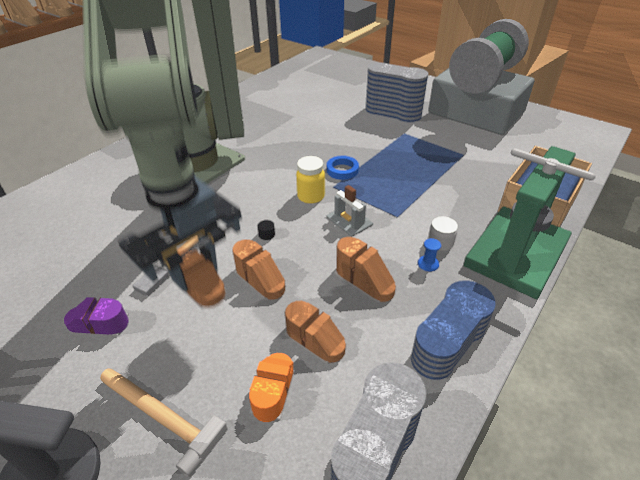

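The scene view shows last A held and level at about (198,275), toe toward the camera. The rest of the bench is unchanged.

```bash
python3 -m crank '[{"grip":0.045,"x":-0.003,"y":-0.015,"z":-0.003,"yaw":0},{"grip":0.045,"x":-0.006,"y":-0.05,"z":-0.006,"yaw":-0.004},{"grip":0.045,"x":-0.01,"y":-0.085,"z":-0.009,"yaw":-0.008},{"grip":0.045,"x":-0.014,"y":-0.12,"z":-0.012,"yaw":-0.013},{"grip":0.045,"x":-0.017,"y":-0.16,"z":-0.015,"yaw":-0.018}]' 40
python3 -m crank '[{"grip":0.045,"x":-0.003,"y":-0.03,"z":0,"yaw":-0.003},{"grip":0.045,"x":-0.006,"y":-0.065,"z":0,"yaw":-0.006},{"grip":0.045,"x":-0.009,"y":-0.1,"z":0,"yaw":-0.01},{"grip":0.045,"x":-0.012,"y":-0.13,"z":0,"yaw":-0.014},{"grip":0.045,"x":-0.014,"y":-0.162,"z":0,"yaw":-0.018}]'
python3 -m crank '[{"grip":0.045,"x":-0.002,"y":-0.03,"z":0,"yaw":-0.003},{"grip":0.045,"x":-0.004,"y":-0.065,"z":0,"yaw":-0.006},{"grip":0.045,"x":-0.007,"y":-0.1,"z":0,"yaw":-0.01},{"grip":0.045,"x":-0.009,"y":-0.13,"z":0,"yaw":-0.014},{"grip":0.045,"x":-0.011,"y":-0.162,"z":0,"yaw":-0.018}]'
python3 -m crank '[{"grip":0.045,"x":-0.002,"y":-0.03,"z":0,"yaw":-0.003},{"grip":0.045,"x":-0.003,"y":-0.065,"z":0,"yaw":-0.006},{"grip":0.045,"x":-0.005,"y":-0.1,"z":0,"yaw":-0.01},{"grip":0.045,"x":-0.007,"y":-0.13,"z":0,"yaw":-0.014},{"grip":0.045,"x":-0.008,"y":-0.162,"z":0,"yaw":-0.018}]'
python3 -m crank '[{"grip":0.045,"x":-0.001,"y":-0.04,"z":0,"yaw":-0.004},{"grip":0.045,"x":-0.002,"y":-0.08,"z":0,"yaw":-0.008},{"grip":0.045,"x":-0.004,"y":-0.12,"z":0,"yaw":-0.013},{"grip":0.045,"x":-0.005,"y":-0.15,"z":0,"yaw":-0.017},{"grip":0.045,"x":-0.005,"y":-0.164,"z":0,"yaw":-0.018}]'
python3 - <<'E'
from h import *
rep();to(482.5,443.5,50,-2.4)
E
```

```text
time_s: 2.65
ee_pos: [460.0, -203.7, 165.3]
ee_rot: [-180.0, 0.1, -6.6]
force: [0.5, 1.2, -3.2]
gripper_width: 51.7
gripper_force: 39.9
time_s: 3.07
ee_pos: [464.4, -40.9, 165.3]
ee_rot: [180.0, 0.1, -5.5]
force: [1.1, 0.2, -3.6]
gripper_width: 51.7
gripper_force: 39.9
time_s: 3.48
ee_pos: [469.1, 121.0, 165.3]
ee_rot: [180.0, 0.1, -4.5]
force: [0.5, -0.4, -3.0]
gripper_width: 52.0
gripper_force: 39.9
time_s: 3.9
ee_pos: [473.8, 282.8, 165.0]
ee_rot: [179.9, 0.1, -3.4]
force: [0.1, 0.3, -3.4]
gripper_width: 51.6
gripper_force: 39.9
time_s: 4.32
ee_pos: [478.8, 449.6, 164.4]
ee_rot: [-180.0, 0.1, -2.3]
force: [-0.2, 0.0, -4.2]
gripper_width: 51.6
gripper_force: 39.9
t 4.32 pos [478.8 449.6 164.4] rot [-1.8e+02  1.0e-01 -2.3e+00] F [-0.2  0.  -4.2] w 51.6 gf 39.9 q6 134
  call 0: x 0.0039 y 0.0060 z 0.1144 yaw 0.0023
```

```bash
python3 -m crank '[{"grip":0.045,"x":0.002,"y":0.002,"z":0.02,"yaw":0},{"grip":0.045,"x":0.004,"y":0.003,"z":0.05,"yaw":0},{"grip":0.045,"x":0.004,"y":0.004,"z":0.08,"yaw":0},{"grip":0.045,"x":0.004,"y":0.004,"z":0.1,"yaw":0},{"grip":0.045,"x":0.004,"y":0.004,"z":0.11,"yaw":0}]' 40
python3 -m crank '[{"grip":0.045,"x":0,"y":0,"z":0.002,"yaw":0},{"grip":0.045,"x":0,"y":0,"z":0.004,"yaw":0},{"grip":0.045,"x":0,"y":0,"z":0.006,"yaw":0},{"grip":0.045,"x":0,"y":0,"z":0.008,"yaw":0},{"grip":0.045,"x":0,"y":0,"z":0.008,"yaw":0}]'
python3 -m crank '[{"grip":0.045,"x":0,"y":0,"z":0.001,"yaw":0},{"grip":0.045,"x":0,"y":0,"z":0.002,"yaw":0},{"grip":0.045,"x":0,"y":0,"z":0.003,"yaw":0},{"grip":0.045,"x":0,"y":0,"z":0.004,"yaw":0},{"grip":0.045,"x":0,"y":0,"z":0.004,"yaw":0}]'
```

```text
time_s: 4.73
ee_pos: [481.3, 439.4, 51.4]
ee_rot: [179.6, 0.4, -2.4]
force: [-0.3, -0.2, -2.4]
gripper_width: 51.9
gripper_force: 39.9
time_s: 5.15
ee_pos: [484.5, 441.8, 49.0]
ee_rot: [-179.9, -0.1, -2.4]
force: [-0.2, -0.6, -3.4]
gripper_width: 51.8
gripper_force: 39.9
time_s: 5.57
ee_pos: [484.1, 441.4, 43.9]
ee_rot: [180.0, 0.0, -2.4]
force: [-0.3, 0.4, -3.4]
gripper_width: 51.6
gripper_force: 39.9
```

```bash
python3 -m crank '[{"grip":0.045,"x":0,"y":0,"z":0.001,"yaw":0},{"grip":0.045,"x":0,"y":0,"z":0.002,"yaw":0},{"grip":0.045,"x":0,"y":0,"z":0.003,"yaw":0},{"grip":0.045,"x":0,"y":0,"z":0.004,"yaw":0},{"grip":0.045,"x":0,"y":0,"z":0.004,"yaw":0}]'
python3 -m crank '[{"grip":0.045,"x":0,"y":0,"z":0.001,"yaw":0},{"grip":0.045,"x":0,"y":0,"z":0.002,"yaw":0},{"grip":0.045,"x":0,"y":0,"z":0.003,"yaw":0},{"grip":0.045,"x":0,"y":0,"z":0.004,"yaw":0},{"grip":0.045,"x":0,"y":0,"z":0.004,"yaw":0}]'
```

```text
time_s: 5.98
ee_pos: [484.0, 441.4, 39.8]
ee_rot: [180.0, 0.0, -2.4]
force: [0.8, 0.4, -3.4]
gripper_width: 51.7
gripper_force: 39.9
time_s: 6.4
ee_pos: [484.1, 441.4, 35.8]
ee_rot: [180.0, 0.0, -2.4]
force: [-0.1, 1.0, -3.6]
gripper_width: 51.8
gripper_force: 39.9
```

```bash
python3 -m crank '[{"grip":0.045,"x":0,"y":0,"z":0.001,"yaw":0},{"grip":0.045,"x":0,"y":0,"z":0.001,"yaw":0},{"grip":0.045,"x":0,"y":0,"z":0.002,"yaw":0},{"grip":0.045,"x":0,"y":0,"z":0.002,"yaw":0},{"grip":0.045,"x":0,"y":0,"z":0.002,"yaw":0}]'
python3 -m crank '[{"grip":0.045,"x":0,"y":0,"z":0.001,"yaw":0},{"grip":0.045,"x":0,"y":0,"z":0.001,"yaw":0},{"grip":0.045,"x":0,"y":0,"z":0.002,"yaw":0},{"grip":0.045,"x":0,"y":0,"z":0.002,"yaw":0},{"grip":0.045,"x":0,"y":0,"z":0.002,"yaw":0}]'
python3 -m crank '[{"grip":0.045,"x":0,"y":0,"z":0.001,"yaw":0},{"grip":0.045,"x":0,"y":0,"z":0.001,"yaw":0},{"grip":0.045,"x":0,"y":0,"z":0.001,"yaw":0},{"grip":0.045,"x":0,"y":0,"z":0.001,"yaw":0},{"grip":0.045,"x":0,"y":0,"z":0.001,"yaw":0}]'
```

```text
time_s: 6.82
ee_pos: [484.1, 441.5, 34.0]
ee_rot: [180.0, 0.0, -2.4]
force: [0.2, -0.2, -4.2]
gripper_width: 52.3
gripper_force: 39.9
time_s: 7.23
ee_pos: [484.4, 441.6, 33.4]
ee_rot: [-180.0, -0.0, -2.4]
force: [-0.8, -2.5, 5.6]
gripper_width: 51.8
gripper_force: 39.9
time_s: 7.65
ee_pos: [484.4, 441.6, 33.4]
ee_rot: [-180.0, -0.1, -2.4]
force: [-2.4, -3.1, 9.8]
gripper_width: 52.0
gripper_force: 39.9
```

```bash
python3 -m crank '[{"grip":0.08,"x":0,"y":0,"z":0,"yaw":0},{"grip":0.08,"x":0,"y":0,"z":0,"yaw":0},{"grip":0.08,"x":0,"y":0,"z":0,"yaw":0},{"grip":0.08,"x":0,"y":0,"z":0,"yaw":0},{"grip":0.08,"x":0,"y":0,"z":0,"yaw":0}]'
python3 -m crank '[{"grip":0.08,"x":0,"y":0,"z":-0.01,"yaw":0},{"grip":0.08,"x":0,"y":0,"z":-0.03,"yaw":0},{"grip":0.08,"x":0,"y":0,"z":-0.06,"yaw":0},{"grip":0.08,"x":0,"y":0,"z":-0.095,"yaw":0},{"grip":0.08,"x":0,"y":0,"z":-0.13,"yaw":0}]'
python3 - <<'E'
from h import *
rep();f=grab_frame("top");cv2.imwrite("pics/t2.png",f[:,:,::-1])
for k,a,h in(("B",(380.2,192.8),58),("C",(363.3,268.9),68),("D",(309.3,197.5),78)):
    P,y,c,w=cut(f,a,h);print(k,P.round(1),round(y,1),c.round(1),w)
to(636.4,-269.7,150,-0.1)
E
```

```text
time_s: 8.07
ee_pos: [484.2, 441.5, 30.8]
ee_rot: [180.0, 0.0, -2.4]
force: [0.5, 0.3, 0.6]
gripper_width: 79.4
gripper_force: 0.0
time_s: 8.48
ee_pos: [483.9, 441.2, 162.7]
ee_rot: [180.0, 0.0, -2.4]
force: [1.1, 0.4, 1.0]
gripper_width: 80.0
gripper_force: 0.0
t 8.48 pos [483.9 441.2 162.7] rot [180.    0.   -2.4] F [1.1 0.4 1. ] w 80.0 gf 0.0 q6 134
B [ 636.4 -269.8   58. ] -0.1 [380.3 192.8] 1875.0
C [ 447.6 -219.9   68. ] -8.6 [362.  268.8] 1570.0
D [622.1 -93.9  78. ] -5.5 [308.9 197.6] 1726.0
  call 0: x 0.0449 y 0.1767 z 0.0054 yaw -0.0102
  call 1: x 0.0431 y 0.1771 z 0.0054 yaw -0.0102
  call 2: x 0.0413 y 0.1776 z 0.0054 yaw -0.0102
  call 3: x 0.0395 y 0.1780 z 0.0054 yaw -0.0102
```

```bash
python3 -m crank '[{"grip":0.091,"x":0.009,"y":0.035,"z":0.001,"yaw":0},{"grip":0.091,"x":0.018,"y":0.07,"z":0.002,"yaw":-0.003},{"grip":0.091,"x":0.027,"y":0.106,"z":0.003,"yaw":-0.006},{"grip":0.091,"x":0.036,"y":0.141,"z":0.004,"yaw":-0.008},{"grip":0.091,"x":0.0449,"y":0.1767,"z":0.0054,"yaw":-0.0102}]' 40
python3 -m crank '[{"grip":0.091,"x":0.009,"y":0.035,"z":0.001,"yaw":0},{"grip":0.091,"x":0.018,"y":0.07,"z":0.002,"yaw":-0.003},{"grip":0.091,"x":0.026,"y":0.106,"z":0.003,"yaw":-0.006},{"grip":0.091,"x":0.035,"y":0.141,"z":0.004,"yaw":-0.008},{"grip":0.091,"x":0.0431,"y":0.1771,"z":0.0054,"yaw":-0.0102}]'
python3 -m crank '[{"grip":0.091,"x":0.009,"y":0.035,"z":0.001,"yaw":0},{"grip":0.091,"x":0.017,"y":0.07,"z":0.002,"yaw":-0.003},{"grip":0.091,"x":0.025,"y":0.106,"z":0.003,"yaw":-0.006},{"grip":0.091,"x":0.033,"y":0.141,"z":0.004,"yaw":-0.008},{"grip":0.091,"x":0.0413,"y":0.1776,"z":0.0054,"yaw":-0.0102}]'
python3 -m crank '[{"grip":0.091,"x":0.008,"y":0.038,"z":0.001,"yaw":0},{"grip":0.091,"x":0.017,"y":0.076,"z":0.002,"yaw":-0.003},{"grip":0.091,"x":0.026,"y":0.114,"z":0.003,"yaw":-0.006},{"grip":0.091,"x":0.035,"y":0.15,"z":0.004,"yaw":-0.008},{"grip":0.091,"x":0.0395,"y":0.178,"z":0.0054,"yaw":-0.0102}]'
python3 -m crank '[{"grip":0.091,"x":0,"y":0,"z":0.02,"yaw":0},{"grip":0.091,"x":0,"y":0,"z":0.03,"yaw":0},{"grip":0.091,"x":0,"y":0,"z":0.04,"yaw":0},{"grip":0.091,"x":0,"y":0,"z":0.04,"yaw":0},{"grip":0.091,"x":0,"y":0,"z":0.04,"yaw":0}]' | head -3
python3 - <<'E'
from h import *
rep();to(636.4,-269.7,38,-0.1)
E
```

```text
time_s: 8.95
ee_pos: [521.7, 261.6, 156.4]
ee_rot: [-180.0, -0.1, -1.8]
force: [0.6, -0.3, -0.4]
gripper_width: 91.4
gripper_force: 0.0
time_s: 9.37
ee_pos: [559.3, 83.0, 151.0]
ee_rot: [-180.0, -0.1, -1.3]
force: [-0.3, 0.1, 0.1]
gripper_width: 91.2
gripper_force: 0.0
time_s: 9.78
ee_pos: [596.5, -95.6, 145.6]
ee_rot: [180.0, -0.1, -0.7]
force: [0.6, -0.2, 0.4]
gripper_width: 91.2
gripper_force: 0.0
time_s: 10.2
ee_pos: [634.3, -275.6, 140.0]
ee_rot: [179.9, -0.1, -0.2]
force: [0.9, 0.0, -0.6]
gripper_width: 91.3
gripper_force: 0.0
time_s: 10.62
ee_pos: [633.3, -271.0, 99.2]
ee_rot: [-180.0, 0.1, -0.0]
t 10.62 pos [ 633.3 -271.    99.2] rot [-1.8e+02  1.0e-01 -0.0e+00] F [0.4 0.1 0.1] w 91.0 gf 0.0 q6 66
  call 0: x 0.0031 y -0.0013 z 0.0612 yaw 0.0013
```

```bash
python3 -m crank '[{"grip":0.091,"x":0.003,"y":-0.001,"z":0.01,"yaw":0},{"grip":0.091,"x":0.003,"y":-0.001,"z":0.03,"yaw":0},{"grip":0.091,"x":0.003,"y":-0.001,"z":0.05,"yaw":0},{"grip":0.091,"x":0.003,"y":-0.001,"z":0.061,"yaw":0},{"grip":0.091,"x":0.003,"y":-0.001,"z":0.061,"yaw":0}]' 40
python3 -m crank '[{"grip":0.07,"x":0,"y":0,"z":0,"yaw":0},{"grip":0.055,"x":0,"y":0,"z":0,"yaw":0},{"grip":0.045,"x":0,"y":0,"z":0,"yaw":0},{"grip":0.045,"x":0,"y":0,"z":0,"yaw":0},{"grip":0.045,"x":0,"y":0,"z":0,"yaw":0}]' | head -3
python3 -m crank '[{"grip":0.045,"x":0,"y":0,"z":0,"yaw":0},{"grip":0.045,"x":0,"y":0,"z":0,"yaw":0},{"grip":0.045,"x":0,"y":0,"z":0,"yaw":0},{"grip":0.045,"x":0,"y":0,"z":0,"yaw":0},{"grip":0.045,"x":0,"y":0,"z":0,"yaw":0}]'
python3 -m crank '[{"grip":0.045,"x":0,"y":0,"z":-0.01,"yaw":0},{"grip":0.045,"x":0,"y":0,"z":-0.03,"yaw":0},{"grip":0.045,"x":0,"y":0,"z":-0.06,"yaw":0},{"grip":0.045,"x":0,"y":0,"z":-0.095,"yaw":0},{"grip":0.045,"x":0,"y":0,"z":-0.125,"yaw":0}]'
python3 - <<'E'
from h import *
rep();to(478.8,355.6,168,-2.4)
E
```

```text
time_s: 11.03
ee_pos: [635.2, -270.0, 35.9]
ee_rot: [-179.9, 0.3, -0.1]
force: [-0.3, 1.3, 0.2]
gripper_width: 91.2
gripper_force: 0.0
time_s: 11.45
ee_pos: [637.0, -271.5, 39.5]
ee_rot: [180.0, -0.1, -0.1]
time_s: 11.87
ee_pos: [636.8, -271.5, 39.1]
ee_rot: [180.0, -0.0, -0.1]
force: [-0.5, 0.2, 4.1]
gripper_width: 51.7
gripper_force: 39.8
time_s: 12.28
ee_pos: [636.1, -271.0, 164.7]
ee_rot: [-180.0, 0.1, -0.1]
force: [1.5, -0.3, -2.9]
gripper_width: 51.5
gripper_force: 39.8
t 12.28 pos [ 636.1 -271.   164.7] rot [-1.8e+02  1.0e-01 -1.0e-01] F [ 1.5 -0.3 -2.9] w 51.5 gf 39.8 q6 66
  call 0: x -0.0396 y -0.1566 z -0.0008 yaw 0.0100
  call 1: x -0.0412 y -0.1562 z -0.0008 yaw 0.0100
  call 2: x -0.0427 y -0.1558 z -0.0008 yaw 0.0100
  call 3: x -0.0443 y -0.1553 z -0.0008 yaw 0.0100
```

```bash
python3 -m crank '[{"grip":0.045,"x":-0.004,"y":-0.015,"z":0,"yaw":0.002},{"grip":0.045,"x":-0.012,"y":-0.05,"z":0,"yaw":0.004},{"grip":0.045,"x":-0.021,"y":-0.085,"z":0,"yaw":0.006},{"grip":0.045,"x":-0.03,"y":-0.12,"z":-0.001,"yaw":0.008},{"grip":0.045,"x":-0.0396,"y":-0.1566,"z":-0.001,"yaw":0.01}]' 40
python3 -m crank '[{"grip":0.045,"x":-0.008,"y":-0.031,"z":0,"yaw":0.002},{"grip":0.045,"x":-0.016,"y":-0.062,"z":0,"yaw":0.004},{"grip":0.045,"x":-0.024,"y":-0.094,"z":0,"yaw":0.006},{"grip":0.045,"x":-0.033,"y":-0.125,"z":-0.001,"yaw":0.008},{"grip":0.045,"x":-0.0412,"y":-0.1562,"z":-0.001,"yaw":0.01}]' | head -2
python3 -m crank '[{"grip":0.045,"x":-0.008,"y":-0.031,"z":0,"yaw":0.002},{"grip":0.045,"x":-0.017,"y":-0.062,"z":0,"yaw":0.004},{"grip":0.045,"x":-0.026,"y":-0.094,"z":0,"yaw":0.006},{"grip":0.045,"x":-0.034,"y":-0.125,"z":-0.001,"yaw":0.008},{"grip":0.045,"x":-0.0427,"y":-0.1558,"z":-0.001,"yaw":0.01}]' | head -2
python3 -m crank '[{"grip":0.045,"x":-0.01,"y":-0.035,"z":0,"yaw":0.002},{"grip":0.045,"x":-0.02,"y":-0.07,"z":0,"yaw":0.004},{"grip":0.045,"x":-0.03,"y":-0.105,"z":0,"yaw":0.006},{"grip":0.045,"x":-0.038,"y":-0.135,"z":-0.001,"yaw":0.008},{"grip":0.045,"x":-0.0443,"y":-0.1553,"z":-0.001,"yaw":0.01}]' | head -2
python3 -m crank '[{"grip":0.045,"x":0,"y":0,"z":0.02,"yaw":0},{"grip":0.045,"x":0,"y":0,"z":0.05,"yaw":0},{"grip":0.045,"x":0,"y":0,"z":0.08,"yaw":0},{"grip":0.045,"x":0,"y":0,"z":0.1,"yaw":0},{"grip":0.045,"x":0,"y":0,"z":0.1,"yaw":0}]'
python3 - <<'E'
from h import *
rep();to(478.8,355.6,43,-2.4)
E
```

```text
time_s: 12.7
ee_pos: [596.1, -113.4, 164.1]
ee_rot: [-180.0, 0.1, -0.7]
force: [-0.3, 0.9, -2.6]
gripper_width: 51.9
gripper_force: 39.8
time_s: 13.12
ee_pos: [556.6, 43.5, 165.3]
time_s: 13.53
ee_pos: [517.5, 200.1, 166.4]
time_s: 13.95
ee_pos: [477.9, 358.1, 167.2]
time_s: 14.37
ee_pos: [475.7, 353.0, 62.5]
ee_rot: [179.6, 0.5, -2.4]
force: [-0.2, -0.2, -3.2]
gripper_width: 52.0
gripper_force: 39.8
t 14.37 pos [475.7 353.   62.5] rot [179.6   0.5  -2.4] F [-0.2 -0.2 -3.2] w 52.0 gf 39.8 q6 128
  call 0: x 0.0030 y -0.0027 z 0.0195 yaw 0.0003
```

```bash
python3 -m crank '[{"grip":0.045,"x":0.001,"y":0,"z":0.005,"yaw":0},{"grip":0.045,"x":0.001,"y":0,"z":0.01,"yaw":0},{"grip":0.045,"x":0.001,"y":0,"z":0.015,"yaw":0},{"grip":0.045,"x":0.001,"y":0,"z":0.02,"yaw":0},{"grip":0.045,"x":0.001,"y":0,"z":0.02,"yaw":0}]' 40
python3 -m crank '[{"grip":0.045,"x":0,"y":0,"z":0.001,"yaw":0},{"grip":0.045,"x":0,"y":0,"z":0.002,"yaw":0},{"grip":0.045,"x":0,"y":0,"z":0.003,"yaw":0},{"grip":0.045,"x":0,"y":0,"z":0.003,"yaw":0},{"grip":0.045,"x":0,"y":0,"z":0.003,"yaw":0}]'
python3 -m crank '[{"grip":0.045,"x":0,"y":0,"z":0.001,"yaw":0},{"grip":0.045,"x":0,"y":0,"z":0.002,"yaw":0},{"grip":0.045,"x":0,"y":0,"z":0.002,"yaw":0},{"grip":0.045,"x":0,"y":0,"z":0.002,"yaw":0},{"grip":0.045,"x":0,"y":0,"z":0.002,"yaw":0}]'
```

```text
time_s: 14.78
ee_pos: [480.1, 355.1, 47.2]
ee_rot: [180.0, 0.0, -2.4]
force: [-0.1, 0.2, -3.9]
gripper_width: 51.7
gripper_force: 39.8
time_s: 15.2
ee_pos: [480.3, 355.3, 44.6]
ee_rot: [-180.0, -0.0, -2.4]
force: [-0.0, -0.7, -3.4]
gripper_width: 51.9
gripper_force: 39.8
time_s: 15.62
ee_pos: [480.3, 355.3, 42.5]
ee_rot: [180.0, -0.0, -2.4]
force: [0.9, -0.1, -4.0]
gripper_width: 52.0
gripper_force: 39.8
```

Contact is expected near 39.5, so I go down about 3 mm more, then release.

```bash
python3 -m crank '[{"grip":0.045,"x":0,"y":0,"z":0.001,"yaw":0},{"grip":0.045,"x":0,"y":0,"z":0.002,"yaw":0},{"grip":0.045,"x":0,"y":0,"z":0.002,"yaw":0},{"grip":0.045,"x":0,"y":0,"z":0.002,"yaw":0},{"grip":0.045,"x":0,"y":0,"z":0.002,"yaw":0}]'
python3 -m crank '[{"grip":0.045,"x":0,"y":0,"z":0.001,"yaw":0},{"grip":0.045,"x":0,"y":0,"z":0.0015,"yaw":0},{"grip":0.045,"x":0,"y":0,"z":0.0015,"yaw":0},{"grip":0.045,"x":0,"y":0,"z":0.0015,"yaw":0},{"grip":0.045,"x":0,"y":0,"z":0.0015,"yaw":0}]'
```

```text
time_s: 16.03
ee_pos: [480.2, 355.3, 40.5]
ee_rot: [180.0, 0.0, -2.4]
force: [0.7, -0.0, -3.0]
gripper_width: 52.0
gripper_force: 39.8
time_s: 16.45
ee_pos: [480.3, 355.3, 39.1]
ee_rot: [-180.0, -0.0, -2.4]
force: [0.4, 0.2, -1.8]
gripper_width: 52.2
gripper_force: 39.8
```

```bash
python3 -m crank '[{"grip":0.045,"x":0,"y":0,"z":0.0006,"yaw":0},{"grip":0.045,"x":0,"y":0,"z":0.0006,"yaw":0},{"grip":0.075,"x":0,"y":0,"z":0.0006,"yaw":0},{"grip":0.075,"x":0,"y":0,"z":0.0006,"yaw":0},{"grip":0.075,"x":0,"y":0,"z":0.0006,"yaw":0}]'
python3 -m crank '[{"grip":0.075,"x":0,"y":0,"z":0,"yaw":0},{"grip":0.075,"x":0,"y":0,"z":-0.02,"yaw":0},{"grip":0.075,"x":0,"y":0,"z":-0.05,"yaw":0},{"grip":0.075,"x":0,"y":0,"z":-0.085,"yaw":0},{"grip":0.075,"x":0,"y":0,"z":-0.12,"yaw":0}]'
python3 - <<'E'
from h import *
f=grab_frame("top");cv2.imwrite("pics/t3.png",f[:,:,::-1])
for k,a,h in(("C",(363.3,268.9),68),("D",(309.3,197.5),78)):
    P,y,c,w=cut(f,a,h);print(k,P.round(1),round(y,1),c.round(1),w)
    if k=="C":to(P[0],-221.5,150,y)
E
```

```text
time_s: 16.87
ee_pos: [480.5, 355.5, 38.4]
ee_rot: [-180.0, -0.0, -2.4]
force: [0.3, -0.1, -0.1]
gripper_width: 69.0
gripper_force: 0.0
time_s: 17.28
ee_pos: [479.9, 355.0, 159.1]
ee_rot: [179.9, 0.1, -2.4]
force: [0.9, 0.6, 0.2]
gripper_width: 75.0
gripper_force: 0.0
C [ 448.3 -211.5   68. ] -7.2 [358.5 268.5] 2387.0
  call 0: x -0.0037 y 0.1934 z 0.0058 yaw 0.0282
  call 1: x 0.0018 y 0.1934 z 0.0058 yaw 0.0282
  call 2: x 0.0072 y 0.1933 z 0.0058 yaw 0.0282
D [622.1 -94.   78. ] -5.5 [308.9 197.6] 1667.0
```

Run:
```python
import cv2
f=cv2.imread("pics/t3.png");cv2.imwrite("pics/t3c.png",cv2.resize(f[150:320,60:460],None,fx=2,fy=2,interpolation=cv2.INTER_CUBIC))
```

```text
(no output)
```

View pics/t3c.png

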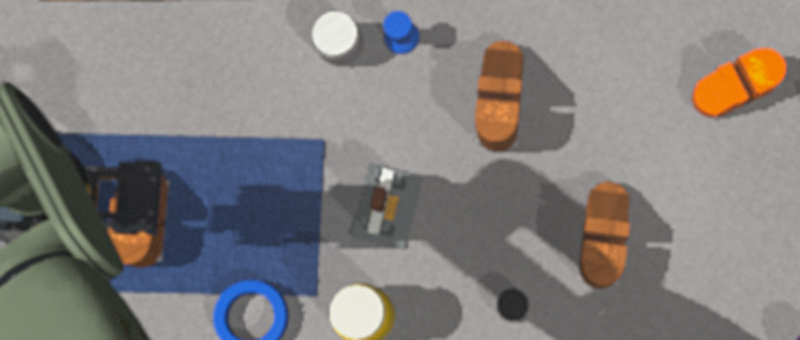

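The crop shows last C at crop (606,235), which is where it was; the arm's shadow biased the detector. B is on the mat at crop (140,215), and A is hidden under the arm.

```bash
python3 -m crank '[{"grip":0.091,"x":0,"y":0.038,"z":0.001,"yaw":0.004},{"grip":0.091,"x":-0.001,"y":0.077,"z":0.002,"yaw":0.01},{"grip":0.091,"x":-0.002,"y":0.116,"z":0.003,"yaw":0.016},{"grip":0.091,"x":-0.003,"y":0.154,"z":0.004,"yaw":0.022},{"grip":0.091,"x":-0.0037,"y":0.1934,"z":0.0058,"yaw":0.0282}]' 40 | head -2
python3 -m crank '[{"grip":0.091,"x":0,"y":0.038,"z":0.001,"yaw":0.004},{"grip":0.091,"x":0.001,"y":0.077,"z":0.002,"yaw":0.01},{"grip":0.091,"x":0.001,"y":0.116,"z":0.003,"yaw":0.016},{"grip":0.091,"x":0.001,"y":0.154,"z":0.004,"yaw":0.022},{"grip":0.091,"x":0.0018,"y":0.1934,"z":0.0058,"yaw":0.0282}]' | head -2
python3 -m crank '[{"grip":0.091,"x":0.001,"y":0.041,"z":0.001,"yaw":0.004},{"grip":0.091,"x":0.003,"y":0.082,"z":0.002,"yaw":0.01},{"grip":0.091,"x":0.005,"y":0.123,"z":0.003,"yaw":0.016},{"grip":0.091,"x":0.006,"y":0.164,"z":0.004,"yaw":0.022},{"grip":0.091,"x":0.0072,"y":0.1933,"z":0.0058,"yaw":0.0282}]' | head -2
python3 -m crank '[{"grip":0.091,"x":0,"y":0,"z":0.01,"yaw":0},{"grip":0.091,"x":0,"y":0,"z":0.02,"yaw":0},{"grip":0.091,"x":0,"y":0,"z":0.03,"yaw":0},{"grip":0.091,"x":0,"y":0,"z":0.03,"yaw":0},{"grip":0.091,"x":0,"y":0,"z":0.03,"yaw":0}]' | head -3
python3 - <<'E'
from h import *
rep();to(447.5,-221.5,44,-8.5)
E
```

```text
time_s: 17.75
ee_pos: [468.2, 160.8, 152.6]
time_s: 18.17
ee_pos: [456.4, -32.5, 146.9]
time_s: 18.58
ee_pos: [444.6, -227.2, 141.1]
time_s: 19.0
ee_pos: [444.5, -222.4, 110.1]
ee_rot: [-179.9, 0.1, -7.1]
t 19.00 pos [ 444.5 -222.4  110.1] rot [-1.799e+02  1.000e-01 -7.100e+00] F [ 0.2  0.7 -0.2] w 90.8 gf 0.0 q6 69
  call 0: x 0.0029 y -0.0012 z 0.0661 yaw 0.0238
```

```bash
python3 -m crank '[{"grip":0.091,"x":0.002,"y":-0.001,"z":0.01,"yaw":0.024},{"grip":0.091,"x":0.002,"y":-0.001,"z":0.03,"yaw":0.024},{"grip":0.091,"x":0.002,"y":-0.001,"z":0.05,"yaw":0.024},{"grip":0.091,"x":0.002,"y":-0.001,"z":0.066,"yaw":0.024},{"grip":0.091,"x":0.002,"y":-0.001,"z":0.066,"yaw":0.024}]' 40
python3 -m crank '[{"grip":0.07,"x":0,"y":0,"z":0,"yaw":0},{"grip":0.055,"x":0,"y":0,"z":0,"yaw":0},{"grip":0.045,"x":0,"y":0,"z":0,"yaw":0},{"grip":0.045,"x":0,"y":0,"z":0,"yaw":0},{"grip":0.045,"x":0,"y":0,"z":0,"yaw":0}]' | head -3
python3 -m crank '[{"grip":0.045,"x":0,"y":0,"z":0,"yaw":0},{"grip":0.045,"x":0,"y":0,"z":0,"yaw":0},{"grip":0.045,"x":0,"y":0,"z":0,"yaw":0},{"grip":0.045,"x":0,"y":0,"z":0,"yaw":0},{"grip":0.045,"x":0,"y":0,"z":0,"yaw":0}]'
python3 -m crank '[{"grip":0.045,"x":0,"y":0,"z":-0.01,"yaw":0},{"grip":0.045,"x":0,"y":0,"z":-0.03,"yaw":0},{"grip":0.045,"x":0,"y":0,"z":-0.06,"yaw":0},{"grip":0.045,"x":0,"y":0,"z":-0.095,"yaw":0},{"grip":0.045,"x":0,"y":0,"z":-0.125,"yaw":0}]'
python3 - <<'E'
from h import *
rep();to(475.2,267.6,174,-2.4)
E
```

```text
time_s: 19.42
ee_pos: [445.6, -221.2, 42.9]
ee_rot: [-179.9, 0.3, -8.5]
force: [0.4, -0.4, 0.1]
gripper_width: 91.1
gripper_force: 0.0
time_s: 19.83
ee_pos: [447.6, -223.4, 45.9]
ee_rot: [180.0, -0.1, -8.6]
time_s: 20.25
ee_pos: [447.5, -222.7, 45.7]
ee_rot: [-180.0, -0.1, -8.7]
force: [1.3, 4.2, 5.8]
gripper_width: 51.8
gripper_force: 40.0
time_s: 20.67
ee_pos: [446.5, -223.4, 171.8]
ee_rot: [179.9, 0.0, -8.6]
force: [0.1, 0.0, -3.6]
gripper_width: 51.8
gripper_force: 40.0
t 20.67 pos [ 446.5 -223.4  171.8] rot [179.9   0.   -8.6] F [ 0.1  0.  -3.6] w 51.8 gf 40.0 q6 71
  call 0: x -0.0150 y -0.1633 z -0.0007 yaw -0.0361
  call 1: x -0.0091 y -0.1637 z -0.0007 yaw -0.0361
  call 2: x -0.0032 y -0.1639 z -0.0007 yaw -0.0361
```

```bash
python3 -m crank '[{"grip":0.045,"x":-0.002,"y":-0.015,"z":0,"yaw":-0.004},{"grip":0.045,"x":-0.005,"y":-0.05,"z":0,"yaw":-0.012},{"grip":0.045,"x":-0.009,"y":-0.088,"z":0,"yaw":-0.02},{"grip":0.045,"x":-0.012,"y":-0.126,"z":-0.001,"yaw":-0.028},{"grip":0.045,"x":-0.015,"y":-0.1633,"z":-0.001,"yaw":-0.0361}]' 40 | head -2
python3 -m crank '[{"grip":0.045,"x":-0.002,"y":-0.033,"z":0,"yaw":-0.007},{"grip":0.045,"x":-0.004,"y":-0.066,"z":0,"yaw":-0.014},{"grip":0.045,"x":-0.006,"y":-0.099,"z":0,"yaw":-0.021},{"grip":0.045,"x":-0.008,"y":-0.131,"z":-0.001,"yaw":-0.028},{"grip":0.045,"x":-0.0091,"y":-0.1637,"z":-0.001,"yaw":-0.0361}]' | head -2
python3 -m crank '[{"grip":0.045,"x":-0.001,"y":-0.037,"z":0,"yaw":-0.007},{"grip":0.045,"x":-0.002,"y":-0.075,"z":0,"yaw":-0.014},{"grip":0.045,"x":-0.002,"y":-0.112,"z":0,"yaw":-0.021},{"grip":0.045,"x":-0.003,"y":-0.145,"z":-0.001,"yaw":-0.03},{"grip":0.045,"x":-0.0032,"y":-0.1639,"z":-0.001,"yaw":-0.0361}]' | head -2
python3 -m crank '[{"grip":0.045,"x":0,"y":0,"z":0.02,"yaw":0},{"grip":0.045,"x":0,"y":0,"z":0.05,"yaw":0},{"grip":0.045,"x":0,"y":0,"z":0.08,"yaw":0},{"grip":0.045,"x":0,"y":0,"z":0.1,"yaw":0},{"grip":0.045,"x":0,"y":0,"z":0.1,"yaw":0}]' | head -2
python3 -m crank '[{"grip":0.045,"x":0,"y":0,"z":0.005,"yaw":0},{"grip":0.045,"x":0,"y":0,"z":0.01,"yaw":0},{"grip":0.045,"x":0,"y":0,"z":0.015,"yaw":0},{"grip":0.045,"x":0,"y":0,"z":0.018,"yaw":0},{"grip":0.045,"x":0,"y":0,"z":0.018,"yaw":0}]'
python3 - <<'E'
from h import *
rep();to(475.2,267.6,47,-2.4)
E
```

```text
time_s: 21.08
ee_pos: [456.0, -58.4, 171.2]
time_s: 21.5
ee_pos: [465.6, 105.2, 172.2]
time_s: 21.92
ee_pos: [475.9, 270.9, 173.0]
time_s: 22.33
ee_pos: [472.6, 265.7, 68.7]
time_s: 22.75
ee_pos: [476.0, 267.8, 55.1]
ee_rot: [180.0, -0.0, -2.4]
force: [-0.1, -0.7, -2.7]
gripper_width: 51.7
gripper_force: 40.0
t 22.75 pos [476.  267.8  55.1] rot [180.   -0.   -2.4] F [-0.1 -0.7 -2.7] w 51.7 gf 40.0 q6 121
  call 0: x -0.0008 y 0.0002 z 0.0081 yaw -0.0003
```

```bash
python3 -m crank '[{"grip":0.045,"x":0,"y":0,"z":0.002,"yaw":0},{"grip":0.045,"x":0,"y":0,"z":0.004,"yaw":0},{"grip":0.045,"x":0,"y":0,"z":0.006,"yaw":0},{"grip":0.045,"x":0,"y":0,"z":0.007,"yaw":0},{"grip":0.045,"x":0,"y":0,"z":0.007,"yaw":0}]'
python3 -m crank '[{"grip":0.045,"x":0,"y":0,"z":0.0007,"yaw":0},{"grip":0.045,"x":0,"y":0,"z":0.0015,"yaw":0},{"grip":0.045,"x":0,"y":0,"z":0.0015,"yaw":0},{"grip":0.045,"x":0,"y":0,"z":0.0015,"yaw":0},{"grip":0.045,"x":0,"y":0,"z":0.0015,"yaw":0}]'
```

```text
time_s: 23.17
ee_pos: [475.8, 267.8, 47.8]
ee_rot: [180.0, 0.0, -2.4]
force: [0.2, -0.1, -2.4]
gripper_width: 51.9
gripper_force: 40.0
time_s: 23.58
ee_pos: [476.0, 267.9, 46.6]
ee_rot: [180.0, -0.0, -2.4]
force: [-0.6, -0.8, -3.1]
gripper_width: 51.2
gripper_force: 40.0
```

```bash
python3 -m crank '[{"grip":0.045,"x":0,"y":0,"z":0.001,"yaw":0},{"grip":0.045,"x":0,"y":0,"z":0.001,"yaw":0},{"grip":0.045,"x":0,"y":0,"z":0.001,"yaw":0},{"grip":0.045,"x":0,"y":0,"z":0.001,"yaw":0},{"grip":0.045,"x":0,"y":0,"z":0.001,"yaw":0}]'
python3 -m crank '[{"grip":0.045,"x":0,"y":0,"z":0.0005,"yaw":0},{"grip":0.045,"x":0,"y":0,"z":0.0005,"yaw":0},{"grip":0.075,"x":0,"y":0,"z":0.0005,"yaw":0},{"grip":0.075,"x":0,"y":0,"z":0.0005,"yaw":0},{"grip":0.075,"x":0,"y":0,"z":0.0005,"yaw":0}]'
python3 -m crank '[{"grip":0.075,"x":0,"y":0,"z":0,"yaw":0},{"grip":0.075,"x":0,"y":0,"z":-0.02,"yaw":0},{"grip":0.075,"x":0,"y":0,"z":-0.05,"yaw":0},{"grip":0.075,"x":0,"y":0,"z":-0.085,"yaw":0},{"grip":0.075,"x":0,"y":0,"z":-0.11,"yaw":0}]'
python3 - <<'E'
from h import *
f=grab_frame("top");cv2.imwrite("pics/t4.png",f[:,:,::-1])
P,y,c,w=cut(f,(309.3,197.5),78);print(P.round(1),round(y,1),c.round(1),w)
to(P[0],P[1],150,y)
E
```

```text
time_s: 24.0
ee_pos: [476.1, 268.0, 45.7]
ee_rot: [-180.0, -0.0, -2.4]
force: [-0.8, -1.0, 0.1]
gripper_width: 52.1
gripper_force: 40.0
time_s: 24.42
ee_pos: [476.0, 267.9, 44.9]
ee_rot: [180.0, -0.0, -2.4]
force: [-0.3, 0.4, -0.0]
gripper_width: 69.5
gripper_force: 0.0
time_s: 24.83
ee_pos: [476.5, 268.2, 157.3]
ee_rot: [-179.9, -0.1, -2.4]
force: [0.7, 0.2, 0.1]
gripper_width: 75.1
gripper_force: 0.0
[622.1 -93.8  78. ] -5.3 [308.8 197.6] 1652.0
  call 0: x 0.0791 y 0.1785 z 0.0060 yaw 0.0255
  call 1: x 0.0836 y 0.1764 z 0.0060 yaw 0.0255
```

```bash
python3 -m crank '[{"grip":0.091,"x":0.015,"y":0.035,"z":0.001,"yaw":0.005},{"grip":0.091,"x":0.031,"y":0.071,"z":0.002,"yaw":0.01},{"grip":0.091,"x":0.047,"y":0.107,"z":0.003,"yaw":0.015},{"grip":0.091,"x":0.063,"y":0.142,"z":0.005,"yaw":0.02},{"grip":0.091,"x":0.0791,"y":0.1785,"z":0.006,"yaw":0.0255}]' 40 | head -2
python3 -m crank '[{"grip":0.091,"x":0.017,"y":0.037,"z":0.001,"yaw":0.005},{"grip":0.091,"x":0.035,"y":0.074,"z":0.002,"yaw":0.01},{"grip":0.091,"x":0.052,"y":0.111,"z":0.003,"yaw":0.015},{"grip":0.091,"x":0.07,"y":0.148,"z":0.005,"yaw":0.02},{"grip":0.091,"x":0.0836,"y":0.1764,"z":0.006,"yaw":0.0255}]' | head -2
python3 -m crank '[{"grip":0.091,"x":0,"y":0,"z":0.01,"yaw":0},{"grip":0.091,"x":0,"y":0,"z":0.02,"yaw":0},{"grip":0.091,"x":0,"y":0,"z":0.03,"yaw":0},{"grip":0.091,"x":0,"y":0,"z":0.03,"yaw":0},{"grip":0.091,"x":0,"y":0,"z":0.03,"yaw":0}]' | head -3
python3 - <<'E'
from h import *
rep();to(622.1,-94.2,52,-5.4)
E
```

```text
time_s: 25.3
ee_pos: [547.7, 84.7, 148.7]
time_s: 25.72
ee_pos: [619.6, -98.6, 142.4]
time_s: 26.13
ee_pos: [617.9, -93.9, 112.0]
ee_rot: [-180.0, 0.2, -5.2]
t 26.13 pos [617.9 -93.9 112. ] rot [-180.     0.2   -5.2] F [0.2 0.1 0.1] w 90.6 gf 0.0 q6 86
  call 0: x 0.0042 y -0.0001 z 0.0600 yaw 0.0029
```

```bash
python3 -m crank '[{"grip":0.091,"x":0.003,"y":0,"z":0.01,"yaw":0.003},{"grip":0.091,"x":0.003,"y":0,"z":0.03,"yaw":0.003},{"grip":0.091,"x":0.003,"y":0,"z":0.05,"yaw":0.003},{"grip":0.091,"x":0.003,"y":0,"z":0.06,"yaw":0.003},{"grip":0.091,"x":0.003,"y":0,"z":0.06,"yaw":0.003}]' 40
python3 -m crank '[{"grip":0.07,"x":0,"y":0,"z":0,"yaw":0},{"grip":0.055,"x":0,"y":0,"z":0,"yaw":0},{"grip":0.045,"x":0,"y":0,"z":0,"yaw":0},{"grip":0.045,"x":0,"y":0,"z":0,"yaw":0},{"grip":0.045,"x":0,"y":0,"z":0,"yaw":0}]' | head -3
python3 -m crank '[{"grip":0.045,"x":0,"y":0,"z":0,"yaw":0},{"grip":0.045,"x":0,"y":0,"z":0,"yaw":0},{"grip":0.045,"x":0,"y":0,"z":0,"yaw":0},{"grip":0.045,"x":0,"y":0,"z":0,"yaw":0},{"grip":0.045,"x":0,"y":0,"z":0,"yaw":0}]'
python3 -m crank '[{"grip":0.045,"x":0,"y":0,"z":-0.01,"yaw":0},{"grip":0.045,"x":0,"y":0,"z":-0.03,"yaw":0},{"grip":0.045,"x":0,"y":0,"z":-0.06,"yaw":0},{"grip":0.045,"x":0,"y":0,"z":-0.095,"yaw":0},{"grip":0.045,"x":0,"y":0,"z":-0.13,"yaw":0}]'
python3 - <<'E'
from h import *
rep();to(471.5,179.6,184,-2.4)
E
```

```text
time_s: 26.55
ee_pos: [620.4, -94.8, 50.6]
ee_rot: [-180.0, 0.3, -5.5]
force: [0.7, -0.5, 0.6]
gripper_width: 91.1
gripper_force: 0.0
time_s: 26.97
ee_pos: [622.4, -95.9, 53.9]
ee_rot: [180.0, -0.1, -5.5]
time_s: 27.38
ee_pos: [622.5, -94.8, 53.9]
ee_rot: [-179.9, -0.1, -5.5]
force: [0.2, 5.1, 5.3]
gripper_width: 51.6
gripper_force: 40.0
time_s: 27.8
ee_pos: [620.5, -96.4, 183.0]
ee_rot: [179.9, 0.2, -5.5]
force: [0.8, -0.5, -4.4]
gripper_width: 52.1
gripper_force: 40.0
t 27.80 pos [620.5 -96.4 183. ] rot [179.9   0.2  -5.5] F [ 0.8 -0.5 -4.4] w 52.1 gf 40.0 q6 86
  call 0: x -0.0874 y -0.1302 z -0.0005 yaw -0.0271
  call 1: x -0.0838 y -0.1326 z -0.0005 yaw -0.0271
```

```bash
python3 -m crank '[{"grip":0.045,"x":-0.01,"y":-0.015,"z":0,"yaw":-0.004},{"grip":0.045,"x":-0.03,"y":-0.044,"z":0,"yaw":-0.01},{"grip":0.045,"x":-0.05,"y":-0.074,"z":0,"yaw":-0.016},{"grip":0.045,"x":-0.07,"y":-0.104,"z":-0.001,"yaw":-0.022},{"grip":0.045,"x":-0.0874,"y":-0.1302,"z":-0.001,"yaw":-0.0271}]' 40 | head -2
python3 -m crank '[{"grip":0.045,"x":-0.02,"y":-0.031,"z":0,"yaw":-0.005},{"grip":0.045,"x":-0.04,"y":-0.062,"z":0,"yaw":-0.01},{"grip":0.045,"x":-0.058,"y":-0.093,"z":0,"yaw":-0.016},{"grip":0.045,"x":-0.074,"y":-0.118,"z":-0.001,"yaw":-0.022},{"grip":0.045,"x":-0.0838,"y":-0.1326,"z":-0.001,"yaw":-0.0271}]' | head -2
python3 -m crank '[{"grip":0.045,"x":0,"y":0,"z":0.02,"yaw":0},{"grip":0.045,"x":0,"y":0,"z":0.05,"yaw":0},{"grip":0.045,"x":0,"y":0,"z":0.08,"yaw":0},{"grip":0.045,"x":0,"y":0,"z":0.1,"yaw":0},{"grip":0.045,"x":0,"y":0,"z":0.1,"yaw":0}]' | head -2
python3 -m crank '[{"grip":0.045,"x":0,"y":0,"z":0.005,"yaw":0},{"grip":0.045,"x":0,"y":0,"z":0.01,"yaw":0},{"grip":0.045,"x":0,"y":0,"z":0.015,"yaw":0},{"grip":0.045,"x":0,"y":0,"z":0.018,"yaw":0},{"grip":0.045,"x":0,"y":0,"z":0.018,"yaw":0}]'
python3 - <<'E'
from h import *
rep();to(471.5,179.6,54.5,-2.4)
E
```

```text
time_s: 28.22
ee_pos: [545.3, 42.9, 183.4]
time_s: 28.63
ee_pos: [470.7, 181.8, 184.6]
time_s: 29.05
ee_pos: [469.1, 178.3, 80.7]
time_s: 29.47
ee_pos: [473.0, 180.2, 67.1]
ee_rot: [180.0, -0.0, -2.4]
force: [-0.2, 0.2, -5.5]
gripper_width: 51.6
gripper_force: 40.0
t 29.47 pos [473.  180.2  67.1] rot [180.   -0.   -2.4] F [-0.2  0.2 -5.5] w 51.6 gf 40.0 q6 112
  call 0: x -0.0015 y 0.0007 z 0.0126 yaw -0.0001
```

```bash
python3 -m crank '[{"grip":0.045,"x":0,"y":0,"z":0.003,"yaw":0},{"grip":0.045,"x":0,"y":0,"z":0.006,"yaw":0},{"grip":0.045,"x":0,"y":0,"z":0.009,"yaw":0},{"grip":0.045,"x":0,"y":0,"z":0.011,"yaw":0},{"grip":0.045,"x":0,"y":0,"z":0.011,"yaw":0}]'
python3 -m crank '[{"grip":0.045,"x":0,"y":0,"z":0.001,"yaw":0},{"grip":0.045,"x":0,"y":0,"z":0.002,"yaw":0},{"grip":0.045,"x":0,"y":0,"z":0.002,"yaw":0},{"grip":0.045,"x":0,"y":0,"z":0.002,"yaw":0},{"grip":0.045,"x":0,"y":0,"z":0.002,"yaw":0}]'
python3 -m crank '[{"grip":0.045,"x":0,"y":0,"z":0.001,"yaw":0},{"grip":0.045,"x":0,"y":0,"z":0.001,"yaw":0},{"grip":0.045,"x":0,"y":0,"z":0.001,"yaw":0},{"grip":0.045,"x":0,"y":0,"z":0.001,"yaw":0},{"grip":0.045,"x":0,"y":0,"z":0.001,"yaw":0}]'
```

```text
time_s: 29.88
ee_pos: [472.7, 180.2, 55.6]
ee_rot: [180.0, 0.0, -2.4]
force: [0.2, -0.2, -4.4]
gripper_width: 51.9
gripper_force: 40.0
time_s: 30.3
ee_pos: [473.0, 180.3, 54.1]
ee_rot: [180.0, -0.0, -2.4]
force: [0.0, -0.3, -4.7]
gripper_width: 52.1
gripper_force: 40.0
time_s: 30.72
ee_pos: [473.0, 180.4, 53.8]
ee_rot: [-180.0, -0.0, -2.4]
force: [-3.2, -0.5, 6.2]
gripper_width: 52.0
gripper_force: 40.0
```

```bash
python3 -m crank '[{"grip":0.075,"x":0,"y":0,"z":0,"yaw":0},{"grip":0.075,"x":0,"y":0,"z":0,"yaw":0},{"grip":0.075,"x":0,"y":0,"z":0,"yaw":0},{"grip":0.075,"x":0,"y":0,"z":0,"yaw":0},{"grip":0.075,"x":0,"y":0,"z":0,"yaw":0}]' | tail -2
python3 -m crank '[{"grip":0.075,"x":0,"y":0,"z":-0.01,"yaw":0},{"grip":0.075,"x":0,"y":0,"z":-0.03,"yaw":0},{"grip":0.075,"x":0,"y":0,"z":-0.06,"yaw":0},{"grip":0.075,"x":0,"y":0,"z":-0.09,"yaw":0},{"grip":0.075,"x":0,"y":0,"z":-0.11,"yaw":0}]' | head -2
python3 - <<'E'
from h import *
to(494.5,51.2,150,-13.5)
E
```

```text
gripper_width: 75.2
gripper_force: 0.0
time_s: 31.55
ee_pos: [474.0, 180.7, 166.4]
  call 0: x 0.0259 y 0.1285 z 0.0164 yaw 0.1937
```

```bash
python3 -m crank '[{"grip":0.06,"x":0.005,"y":0.025,"z":0.003,"yaw":0.04},{"grip":0.06,"x":0.012,"y":0.06,"z":0.007,"yaw":0.08},{"grip":0.06,"x":0.018,"y":0.09,"z":0.01,"yaw":0.12},{"grip":0.06,"x":0.023,"y":0.115,"z":0.014,"yaw":0.16},{"grip":0.06,"x":0.0259,"y":0.1285,"z":0.0164,"yaw":0.1937}]' | head -2
python3 -m crank '[{"grip":0.06,"x":0,"y":0,"z":0.005,"yaw":0},{"grip":0.06,"x":0,"y":0,"z":0.01,"yaw":0},{"grip":0.06,"x":0,"y":0,"z":0.015,"yaw":0},{"grip":0.06,"x":0,"y":0,"z":0.015,"yaw":0},{"grip":0.06,"x":0,"y":0,"z":0.015,"yaw":0}]' | head -2
python3 - <<'E'
from h import *
rep();to(494.5,51.2,82,-13.5)
for n in("top","scene"):
    f=grab_frame(n);cv2.imwrite(f"pics/{n}5.png",f[:,:,::-1])
f=cv2.imread("pics/top5.png");cv2.imwrite("pics/t5c.png",cv2.resize(f[200:320,60:280],None,fx=3.6,fy=3.6,interpolation=cv2.INTER_CUBIC))
f=cv2.imread("pics/scene5.png");cv2.imwrite("pics/s5c.png",cv2.resize(f[100:240,290:490],None,fx=4,fy=4,interpolation=cv2.INTER_CUBIC))
E
```

```text
time_s: 31.97
ee_pos: [493.6, 48.4, 147.2]
time_s: 32.38
ee_pos: [493.1, 51.7, 131.3]
t 32.38 pos [493.1  51.7 131.3] rot [180.    0.  -13.4] F [-0.3 -0.5 -0.7] w 60.5 gf 0.0 q6 108
  call 0: x 0.0015 y 0.0002 z 0.0493 yaw 0.0017
```

View pics/t5c.png

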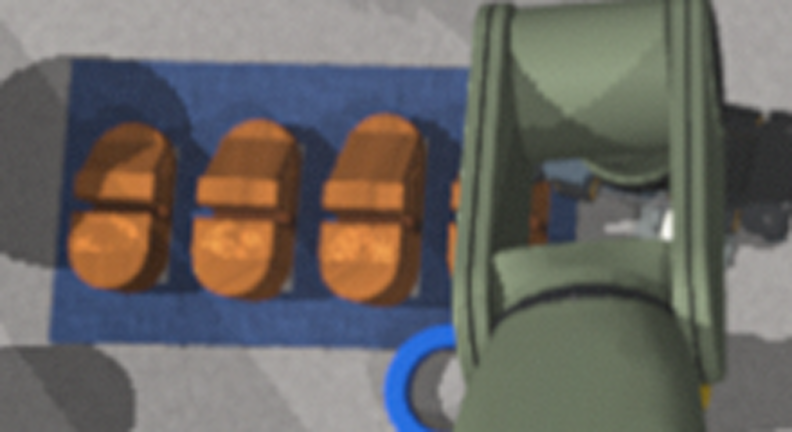

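View pics/s5c.png

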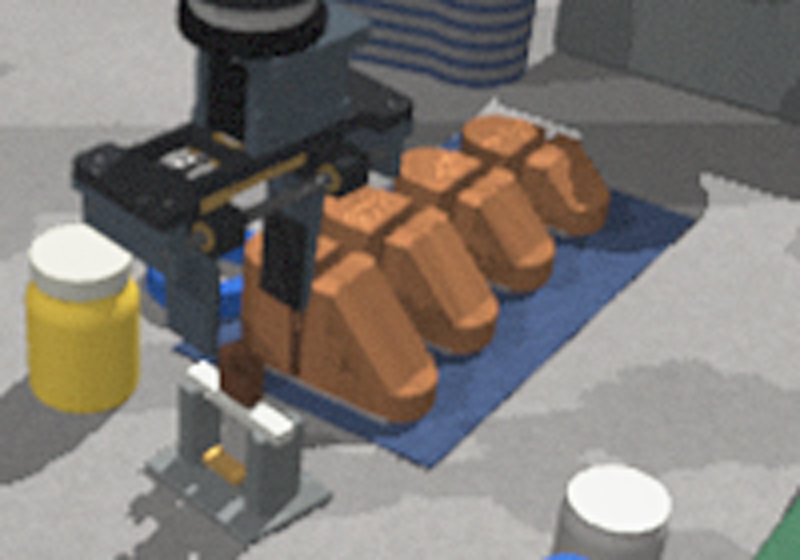

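The crops show all four lasts standing side by side on the mat. The cuts of A, B and C are at top crop (118,208), (245,213) and (370,217), and D is hidden by the arm. The jaws straddle the gauge handle.

```bash
python3 -m crank '[{"grip":0.06,"x":0.001,"y":0,"z":0.01,"yaw":0},{"grip":0.06,"x":0.001,"y":0,"z":0.02,"yaw":0},{"grip":0.06,"x":0.001,"y":0,"z":0.035,"yaw":0},{"grip":0.06,"x":0.001,"y":0,"z":0.049,"yaw":0},{"grip":0.06,"x":0.001,"y":0,"z":0.049,"yaw":0}]' 25
python3 -m crank '[{"grip":0.05,"x":0,"y":0,"z":0,"yaw":0},{"grip":0.04,"x":0,"y":0,"z":0,"yaw":0},{"grip":0.03,"x":0,"y":0,"z":0,"yaw":0},{"grip":0.02,"x":0,"y":0,"z":0,"yaw":0},{"grip":0.02,"x":0,"y":0,"z":0,"yaw":0}]'
python3 -m crank '[{"grip":0.018,"x":0,"y":0,"z":0,"yaw":0},{"grip":0.016,"x":0,"y":0,"z":0,"yaw":0},{"grip":0.014,"x":0,"y":0,"z":0,"yaw":0},{"grip":0.012,"x":0,"y":0,"z":0,"yaw":0},{"grip":0.01,"x":0,"y":0,"z":0,"yaw":0}]' 25
python3 - <<'E'
from h import *
f=cv2.imread("pics/top5.png")[:,:,::-1].copy()
for k,a,h in(("A",(60+118/3.6,200+208/3.6),48),("B",(60+245/3.6,200+213/3.6),58),("C",(60+370/3.6,200+217/3.6),68)):
    for th in(100,115,130):
        c,d,w=cut_top(f,a,th=th);P=plane("top",c,h);Q=plane("top",c+8*d,h)-plane("top",c-8*d,h)
        print(k,P.round(1),(np.degrees(np.arctan2(Q[1],Q[0]))+90).round(1),c.round(2))
E
```

```text
time_s: 32.9
ee_pos: [492.0, 50.5, 79.5]
ee_rot: [179.9, 0.4, -13.5]
force: [0.8, -1.0, -0.4]
gripper_width: 60.2
gripper_force: 0.0
time_s: 33.32
ee_pos: [494.9, 50.7, 83.2]
ee_rot: [-180.0, -0.1, -13.5]
force: [-0.3, 0.5, 0.3]
gripper_width: 29.5
gripper_force: 0.0
time_s: 33.73
ee_pos: [494.7, 50.8, 82.9]
ee_rot: [-180.0, -0.0, -13.5]
force: [-0.0, 1.1, 2.5]
gripper_width: 14.2
gripper_force: 25.0
A [487.6 443.2  48. ] -3.9 [ 89.04 256.62]
A [488.2 444.6  48. ] -4.7 [ 88.48 256.42]
A [488.4 444.4  48. ] -4.7 [ 88.57 256.32]
B [477.1 320.9  58. ] -12.3 [138.37 259.8 ]
B [477.7 324.9  58. ] -9.5 [136.71 259.57]
B [478.  327.4  58. ] -8.5 [135.68 259.45]
C [472.7 235.7  68. ] -10.2 [172.71 260.65]
C [473.1 238.7  68. ] -8.6 [171.46 260.5 ]
C [473.4 241.   68. ] -8.0 [170.53 260.38]
```

```bash
cat >> h.py <<'E'
def prof(f,x,y,h,yaw,half=18):
    """cut centre by dark profiles across the top at the known middle (x,y): offset along last x (mm), turn (deg)"""
    V=cv2.cvtColor(f,cv2.COLOR_RGB2HSV)[:,:,2].astype(np.float32);a=np.radians(yaw);ex=np.array([np.cos(a),np.sin(a)]);ey=np.array([-ex[1],ex[0]])
    s=np.arange(-11,11.01,.5);L=[]
    for v in np.arange(-half,half+1,2.):
        P=np.array([[*(np.array([x,y])+ex*u+ey*v),h] for u in s])
        c=C["top"];q=cv2.projectPoints(P,cv2.Rodrigues(np.array(c["R"]))[0],np.array(c["t"]),c["intrinsics"],c["distortion"])[0].astype(np.float32)
        r=cv2.remap(V,q[:,:,0],q[:,:,1],cv2.INTER_CUBIC).ravel()
        i=np.argmin(r[8:-8])+8;k=abs(s-s[i])<7;w=np.clip(np.median(r)*0.85-r,0,None)*k
        L.append((v,(w*s).sum()/w.sum()))
    L=np.array(L);m=np.polyfit(L[:,0],L[:,1],1);g=abs(np.polyval(m,L[:,0])-L[:,1])<1.5;m=np.polyfit(L[g,0],L[g,1],1)
    return m[1],np.degrees(-np.arctan(m[0])),np.std(L[g,1]-np.polyval(m,L[g,0])),g.sum()
E
python3 - <<'E'
from h import *
f=cv2.imread("pics/top0.png")[:,:,::-1].copy()
for k,x,y,h,w in(("A",457.4,-366.6,48,-7.6),("B",636.9,-271.5,58,-.1),("C",447.5,-223,68,-8.6),("D",622.4,-95,78,-5.5)):print(k,np.round(prof(f,x,y,h,w),2))
f=cv2.imread("pics/top5.png")[:,:,::-1].copy()
for k,x,y,h in(("A",484.3,441.5,48),("B",480.3,355.3,58),("C",476,267.9,68)):print(k,np.round(prof(f,x,y,h,-2.4),2))
E
```

```text
A [ 1.6  -1.39  0.24 19.  ]
B [-0.3  -0.89  0.06 19.  ]
C [-0.37 -0.12  0.2  19.  ]
D [-0.21 -0.08  0.1  19.  ]
A [ 3.25 -1.25  0.21 19.  ]
B [ 1.15 -1.39  0.27 19.  ]
C [ 0.12  0.26  0.17 19.  ]
```

```bash
sed -i 's/def to(x,y,z,yaw,n=None,frm=None):/def to(x,y,z,yaw,n=None,frm=None,flip=False):/; s/^    dw=dw-180 if dw>90/    if flip:dw=dw-180 if dw>90/' h.py
python3 -m crank '[{"grip":0.01,"x":0,"y":0,"z":-0.01,"yaw":0},{"grip":0.01,"x":0,"y":0,"z":-0.035,"yaw":0},{"grip":0.01,"x":0,"y":0,"z":-0.065,"yaw":0},{"grip":0.01,"x":0,"y":0,"z":-0.095,"yaw":0},{"grip":0.01,"x":0,"y":0,"z":-0.12,"yaw":0}]' 25
python3 -m crank '[{"grip":0.01,"x":0,"y":0,"z":0,"yaw":0},{"grip":0.01,"x":0,"y":0,"z":0,"yaw":0},{"grip":0.01,"x":0,"y":0,"z":0,"yaw":0},{"grip":0.01,"x":0,"y":0,"z":0,"yaw":0},{"grip":0.01,"x":0,"y":0,"z":0,"yaw":0}]' 25
python3 - <<'E'
from h import *
rep();to(486.7,441.4,203,87.6,n=3)
E
```

```text
time_s: 34.15
ee_pos: [494.4, 50.4, 205.0]
ee_rot: [180.0, -0.1, -13.5]
force: [0.8, 0.6, -1.9]
gripper_width: 13.5
gripper_force: 25.0
time_s: 34.57
ee_pos: [493.4, 50.5, 201.1]
ee_rot: [179.9, 0.2, -13.5]
force: [-0.5, 0.2, -2.2]
gripper_width: 13.9
gripper_force: 25.0
t 34.57 pos [493.4  50.5 201.1] rot [179.9   0.2 -13.5] F [-0.5  0.2 -2.2] w 13.9 gf 25.0 q6 108
  call 0: x -0.0326 y -0.1262 z -0.0006 yaw -0.5882
  call 1: x 0.0429 y -0.1231 z -0.0006 yaw -0.5882
  call 2: x 0.1040 y -0.0786 z -0.0006 yaw -0.5882
```

```bash
python3 -m crank '[{"grip":0.01,"x":-0.006,"y":-0.02,"z":0,"yaw":-0.118},{"grip":0.01,"x":-0.012,"y":-0.045,"z":0,"yaw":-0.236},{"grip":0.01,"x":-0.018,"y":-0.072,"z":0,"yaw":-0.353},{"grip":0.01,"x":-0.025,"y":-0.1,"z":0,"yaw":-0.47},{"grip":0.01,"x":-0.0326,"y":-0.1262,"z":0,"yaw":-0.5882}]' 25 | head -2
python3 -m crank '[{"grip":0.01,"x":0.008,"y":-0.025,"z":0,"yaw":-0.118},{"grip":0.01,"x":0.017,"y":-0.05,"z":0,"yaw":-0.236},{"grip":0.01,"x":0.026,"y":-0.075,"z":0,"yaw":-0.353},{"grip":0.01,"x":0.034,"y":-0.1,"z":0,"yaw":-0.47},{"grip":0.01,"x":0.0429,"y":-0.1231,"z":0,"yaw":-0.5882}]' 25 | head -2
python3 -m crank '[{"grip":0.01,"x":0.022,"y":-0.018,"z":0,"yaw":-0.118},{"grip":0.01,"x":0.045,"y":-0.034,"z":0,"yaw":-0.236},{"grip":0.01,"x":0.068,"y":-0.05,"z":0,"yaw":-0.353},{"grip":0.01,"x":0.09,"y":-0.067,"z":0,"yaw":-0.47},{"grip":0.01,"x":0.104,"y":-0.0786,"z":0,"yaw":-0.5882}]' 25 | head -2
python3 -m crank '[{"grip":0.01,"x":0,"y":0,"z":0.02,"yaw":0},{"grip":0.01,"x":0,"y":0,"z":0.04,"yaw":0},{"grip":0.01,"x":0,"y":0,"z":0.055,"yaw":0},{"grip":0.01,"x":0,"y":0,"z":0.055,"yaw":0},{"grip":0.01,"x":0,"y":0,"z":0.055,"yaw":0}]' 25 | head -2
python3 - <<'E'
from h import *
rep();to(486.7,441.4,130,86.4)
f=grab_frame("top");cv2.imwrite("pics/t6.png",f[:,:,::-1])
for k,x,y,h in(("B",480.3,355.3,58),("C",476,267.9,68),("D",473,180.3,78)):print(k,np.round(prof(f,x,y,h,-2.4),2))
E
```

```text
time_s: 34.98
ee_pos: [491.8, 182.1, 201.5]
time_s: 35.4
ee_pos: [489.1, 312.5, 201.2]
time_s: 35.82
ee_pos: [487.1, 444.0, 200.8]
time_s: 36.23
ee_pos: [487.1, 441.1, 145.8]
t 36.23 pos [487.1 441.1 145.8] rot [-179.8    0.2   87.6] F [ 0.4 -0.3 -1.3] w 13.9 gf 25.0 q6 44
  call 0: x 0.0003 y -0.0004 z 0.0158 yaw 0.0211
B [ 1.67 -6.44  0.73 15.  ]
C [-0.85  0.07  0.22 19.  ]h.py:57: RuntimeWarning: invalid value encountered in scalar divide
  L.append((v,(w*s).sum()/w.sum()))
Traceback (most recent call last):
  File "h.py", line 58, in prof
    L=np.array(L);m=np.polyfit(L[:,0],L[:,1],1);g=abs(np.polyval(m,L[:,0])-L[:,1])<1.5;m=np.polyfit(L[g,0],L[g,1],1)
                                                                                         ~~~~~~~~~~^^^^^^^^^^^^^^^^^
TypeError: expected non-empty vector for x
```

```bash
python3 -m crank '[{"grip":0.01,"x":0,"y":0,"z":0.005,"yaw":0.021},{"grip":0.01,"x":0,"y":0,"z":0.01,"yaw":0.021},{"grip":0.01,"x":0,"y":0,"z":0.015,"yaw":0.021},{"grip":0.01,"x":0,"y":0,"z":0.019,"yaw":0.021},{"grip":0.01,"x":0,"y":0,"z":0.019,"yaw":0.021}]' 25
python3 - <<'E'
from h import *
rep();f=grab_frame("scene");f=f[:,:,::-1];cv2.imwrite("pics/s7.png",f);cv2.imwrite("pics/s7c.png",cv2.resize(f[75:175,370:470],None,fx=6,fy=6,interpolation=cv2.INTER_CUBIC))
E
```

```text
time_s: 36.7
ee_pos: [487.2, 441.1, 127.5]
ee_rot: [-179.9, 0.1, 86.4]
force: [-0.8, -0.5, -1.8]
gripper_width: 14.0
gripper_force: 25.0
t 36.70 pos [487.2 441.1 127.5] rot [-1.799e+02  1.000e-01  8.640e+01] F [-0.8 -0.5 -1.8] w 14.0 gf 25.0 q6 45
```

View pics/s7c.png

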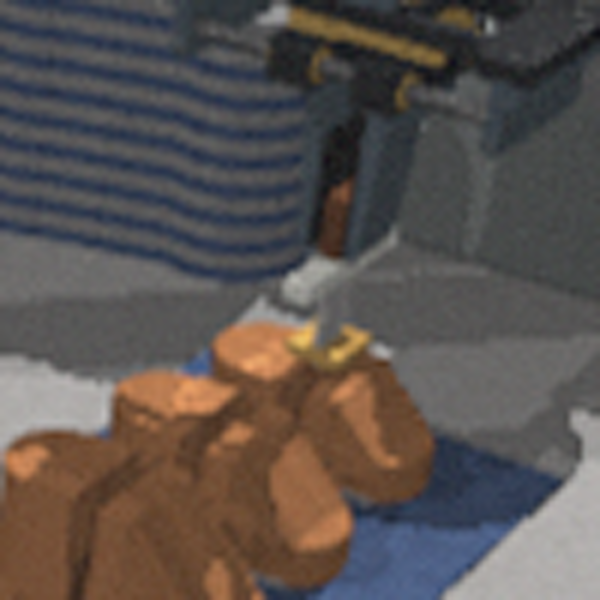

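The crop shows the gauge level over last A, with the brass foot at crop (328,345) straddling the line of the cut. I'll now feel down in small steps.

```bash
python3 -m crank '[{"grip":0.01,"x":0,"y":0,"z":0.001,"yaw":0},{"grip":0.01,"x":0,"y":0,"z":0.002,"yaw":0},{"grip":0.01,"x":0,"y":0,"z":0.003,"yaw":0},{"grip":0.01,"x":0,"y":0,"z":0.004,"yaw":0},{"grip":0.01,"x":0,"y":0,"z":0.004,"yaw":0}]' 25
python3 -m crank '[{"grip":0.01,"x":0,"y":0,"z":0.0005,"yaw":0},{"grip":0.01,"x":0,"y":0,"z":0.001,"yaw":0},{"grip":0.01,"x":0,"y":0,"z":0.001,"yaw":0},{"grip":0.01,"x":0,"y":0,"z":0.001,"yaw":0},{"grip":0.01,"x":0,"y":0,"z":0.001,"yaw":0}]' 25
python3 -m crank '[{"grip":0.01,"x":0,"y":0,"z":0.0005,"yaw":0},{"grip":0.01,"x":0,"y":0,"z":0.001,"yaw":0},{"grip":0.01,"x":0,"y":0,"z":0.001,"yaw":0},{"grip":0.01,"x":0,"y":0,"z":0.001,"yaw":0},{"grip":0.01,"x":0,"y":0,"z":0.001,"yaw":0}]' 25
```

```text
time_s: 37.17
ee_pos: [487.6, 441.6, 124.4]
ee_rot: [-180.0, 0.0, 86.4]
force: [0.3, -0.4, -1.9]
gripper_width: 13.8
gripper_force: 25.0
time_s: 37.58
ee_pos: [487.7, 441.7, 123.6]
ee_rot: [180.0, -0.0, 86.4]
force: [-0.5, 0.0, -0.5]
gripper_width: 13.8
gripper_force: 25.0
time_s: 38.0
ee_pos: [487.7, 441.6, 122.6]
ee_rot: [180.0, 0.0, 86.4]
force: [0.3, -0.3, -1.0]
gripper_width: 13.7
gripper_force: 25.0
```

```bash
python3 -m crank '[{"grip":0.01,"x":0,"y":0.0005,"z":0.0005,"yaw":0},{"grip":0.01,"x":0,"y":0.0005,"z":0.001,"yaw":0},{"grip":0.01,"x":0,"y":0.0005,"z":0.001,"yaw":0},{"grip":0.01,"x":0,"y":0.0005,"z":0.001,"yaw":0},{"grip":0.01,"x":0,"y":0.0005,"z":0.001,"yaw":0}]' 25
python3 -m crank '[{"grip":0.01,"x":0,"y":0,"z":0.0005,"yaw":0},{"grip":0.01,"x":0,"y":0,"z":0.001,"yaw":0},{"grip":0.01,"x":0,"y":0,"z":0.001,"yaw":0},{"grip":0.01,"x":0,"y":0,"z":0.001,"yaw":0},{"grip":0.01,"x":0,"y":0,"z":0.001,"yaw":0}]' 25
python3 - <<'E'
from h import *
for i in range(3):
    grab_frame("scene");rep()
E
```

```text
time_s: 38.42
ee_pos: [488.2, 441.6, 121.6]
ee_rot: [-180.0, 0.0, 86.4]
force: [0.2, -0.0, -0.5]
gripper_width: 13.7
gripper_force: 25.0
time_s: 38.83
ee_pos: [488.2, 441.6, 120.6]
ee_rot: [180.0, 0.0, 86.4]
force: [1.1, 0.6, -1.1]
gripper_width: 13.7
gripper_force: 25.0
t 38.88 pos [488.2 441.6 120.6] rot [180.    0.   86.4] F [-0.1  0.2 -2.2] w 14.2 gf 25.0 q6 45
t 38.93 pos [488.2 441.6 120.6] rot [180.    0.   86.4] F [ 0.3 -1.  -1.4] w 14.2 gf 25.0 q6 45
t 38.98 pos [488.2 441.6 120.6] rot [180.    0.   86.4] F [ 0.2  0.8 -1. ] w 14.0 gf 25.0 q6 45
```

```bash
python3 -m crank '[{"grip":0.01,"x":0,"y":-0.0003,"z":0.001,"yaw":0},{"grip":0.01,"x":0,"y":-0.0007,"z":0.002,"yaw":0},{"grip":0.01,"x":0,"y":-0.0007,"z":0.003,"yaw":0},{"grip":0.01,"x":0,"y":-0.0007,"z":0.004,"yaw":0},{"grip":0.01,"x":0,"y":-0.0007,"z":0.004,"yaw":0}]' 25
python3 -m crank '[{"grip":0.01,"x":0,"y":0,"z":0.001,"yaw":0},{"grip":0.01,"x":0,"y":0,"z":0.002,"yaw":0},{"grip":0.01,"x":0,"y":0,"z":0.003,"yaw":0},{"grip":0.01,"x":0,"y":0,"z":0.004,"yaw":0},{"grip":0.01,"x":0,"y":0,"z":0.005,"yaw":0}]' 25
python3 - <<'E'
from h import *
for i in range(3):
    grab_frame("scene");rep()
E
```

```text
time_s: 39.4
ee_pos: [487.4, 441.6, 116.5]
ee_rot: [-180.0, 0.0, 86.4]
force: [-0.2, -0.2, 0.1]
gripper_width: 13.7
gripper_force: 25.0
time_s: 39.82
ee_pos: [487.5, 441.7, 111.6]
ee_rot: [-180.0, 0.0, 86.4]
force: [-1.2, 0.4, 0.7]
gripper_width: 13.7
gripper_force: 25.0
t 39.87 pos [487.4 441.7 111.3] rot [-180.     0.    86.4] F [-1.3  0.5  0.2] w 13.7 gf 25.0 q6 45
t 39.92 pos [487.5 441.7 111.5] rot [-180.     0.    86.4] F [-0.7 -0.2  0.1] w 13.9 gf 25.0 q6 45
t 39.97 pos [487.4 441.7 111.5] rot [-180.     0.    86.4] F [-1.5 -0.4  0.4] w 13.6 gf 25.0 q6 45
```

```bash
python3 -m crank '[{"grip":0.01,"x":0,"y":-0.0005,"z":0.001,"yaw":0},{"grip":0.01,"x":0,"y":-0.0005,"z":0.002,"yaw":0},{"grip":0.01,"x":0,"y":-0.0005,"z":0.003,"yaw":0},{"grip":0.01,"x":0,"y":-0.0005,"z":0.004,"yaw":0},{"grip":0.01,"x":0,"y":-0.0005,"z":0.005,"yaw":0}]' 25
python3 -m crank '[{"grip":0.01,"x":0,"y":0,"z":0.001,"yaw":0},{"grip":0.01,"x":0,"y":0,"z":0.002,"yaw":0},{"grip":0.01,"x":0,"y":0,"z":0.003,"yaw":0},{"grip":0.01,"x":0,"y":0,"z":0.004,"yaw":0},{"grip":0.01,"x":0,"y":0,"z":0.005,"yaw":0}]' 25
python3 - <<'E'
from h import *
for i in range(3):
    grab_frame("scene");rep()
E
```

```text
time_s: 40.38
ee_pos: [487.4, 441.7, 106.7]
ee_rot: [180.0, -0.0, 86.4]
force: [1.4, -0.9, 1.6]
gripper_width: 13.9
gripper_force: 25.0
time_s: 40.8
ee_pos: [487.3, 441.7, 101.7]
ee_rot: [180.0, -0.0, 86.4]
force: [1.4, -0.8, 1.4]
gripper_width: 13.9
gripper_force: 25.0
t 40.85 pos [487.2 441.7 101.5] rot [180.   -0.   86.4] F [ 1.4 -0.3  1.4] w 13.6 gf 25.0 q6 45
t 40.90 pos [487.1 441.7 101.5] rot [180.   -0.   86.4] F [ 1.8 -0.1  1.6] w 14.2 gf 25.0 q6 45
t 40.95 pos [487.1 441.8 101.6] rot [180.   -0.   86.4] F [ 1.2 -0.4  0.1] w 13.5 gf 25.0 q6 45
```

```bash
python3 -m crank '[{"grip":0.01,"x":0,"y":0,"z":0.001,"yaw":0},{"grip":0.01,"x":0,"y":0,"z":0.002,"yaw":0},{"grip":0.01,"x":0,"y":0,"z":0.003,"yaw":0},{"grip":0.01,"x":0,"y":0,"z":0.0036,"yaw":0},{"grip":0.01,"x":0,"y":0,"z":0.0036,"yaw":0}]' 25
python3 -m crank '[{"grip":0.01,"x":0,"y":0,"z":0,"yaw":0},{"grip":0.01,"x":0,"y":0,"z":0,"yaw":0},{"grip":0.01,"x":0,"y":0,"z":0,"yaw":0},{"grip":0.01,"x":0,"y":0,"z":0,"yaw":0},{"grip":0.01,"x":0,"y":0,"z":0,"yaw":0}]' 25
python3 -m crank '[{"grip":0.01,"x":0,"y":0,"z":0,"yaw":0},{"grip":0.01,"x":0,"y":0,"z":0,"yaw":0},{"grip":0.01,"x":0,"y":0,"z":0,"yaw":0},{"grip":0.01,"x":0,"y":0,"z":0,"yaw":0},{"grip":0.01,"x":0,"y":0,"z":0,"yaw":0}]' 25
python3 - <<'E'
from h import *
F=[]
for i in range(6):
    f=grab_frame("scene");F.append(state()["force"])
rep();print(np.mean(F,0));f=f[:,:,::-1];cv2.imwrite("pics/s8.png",f);cv2.imwrite("pics/s8c.png",cv2.resize(f[75:175,370:470],None,fx=6,fy=6,interpolation=cv2.INTER_CUBIC))
E
```

```text
time_s: 41.37
ee_pos: [487.1, 441.8, 97.9]
ee_rot: [180.0, -0.0, 86.4]
force: [1.6, 0.0, 1.5]
gripper_width: 13.8
gripper_force: 25.0
time_s: 41.78
ee_pos: [487.1, 441.8, 98.1]
ee_rot: [180.0, -0.0, 86.4]
force: [0.9, -0.6, 1.7]
gripper_width: 13.6
gripper_force: 25.0
time_s: 42.2
ee_pos: [487.2, 441.8, 98.1]
ee_rot: [180.0, -0.0, 86.4]
force: [2.9, 0.4, 1.4]
gripper_width: 14.1
gripper_force: 25.0
t 42.50 pos [487.  441.8  98.1] rot [180.   -0.   86.4] F [1.5 0.2 1.6] w 13.8 gf 25.0 q6 45
[ 1.94523934 -0.00820351  1.8590333 ]
```

View pics/s8c.png

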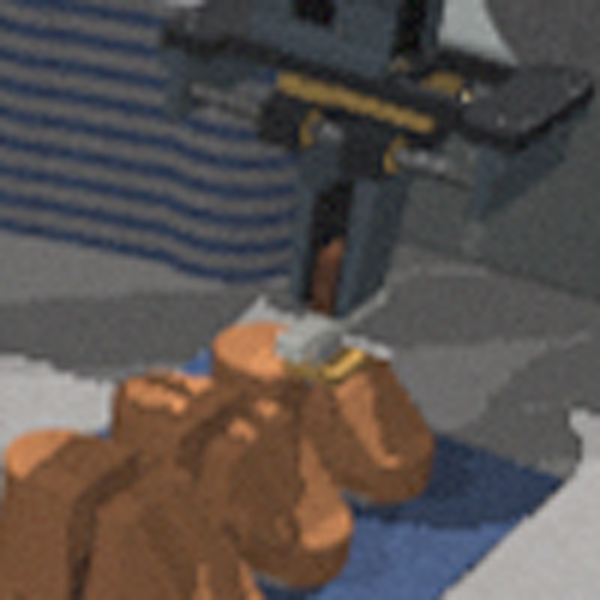

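The crop shows the blade sunk in A's cut with the brass foot on its top at crop (330,365). The spring force is about 3.4 N and the depth about 24.8 mm. Next is B.

```bash
python3 -m crank '[{"grip":0.01,"x":0,"y":0,"z":-0.004,"yaw":0},{"grip":0.01,"x":0,"y":0,"z":-0.012,"yaw":0},{"grip":0.01,"x":0,"y":0,"z":-0.022,"yaw":0},{"grip":0.01,"x":0,"y":0,"z":-0.035,"yaw":0},{"grip":0.01,"x":0,"y":0,"z":-0.05,"yaw":0}]' 25
python3 -m crank '[{"grip":0.01,"x":0,"y":0,"z":-0.005,"yaw":0},{"grip":0.01,"x":0,"y":0,"z":-0.01,"yaw":0},{"grip":0.01,"x":0,"y":0,"z":-0.01,"yaw":0},{"grip":0.01,"x":0,"y":0,"z":-0.01,"yaw":0},{"grip":0.01,"x":0,"y":0,"z":-0.01,"yaw":0}]' 25
python3 - <<'E'
from h import *
f=grab_frame("top");cv2.imwrite("pics/t9.png",f[:,:,::-1])
rep();to(480.9,355.3,158,87)
E
```

```text
time_s: 42.92
ee_pos: [485.7, 441.0, 148.0]
ee_rot: [-179.8, 0.1, 86.4]
force: [-0.2, 0.5, -0.7]
gripper_width: 13.4
gripper_force: 25.0
time_s: 43.33
ee_pos: [486.5, 441.3, 157.1]
ee_rot: [-179.9, 0.1, 86.4]
force: [-0.0, -0.4, -1.8]
gripper_width: 13.9
gripper_force: 25.0
t 43.38 pos [486.5 441.3 157. ] rot [-1.799e+02  1.000e-01  8.640e+01] F [ 0.3 -0.8  0.2] w 14.0 gf 25.0 q6 45
  call 0: x -0.0862 y -0.0002 z -0.0010 yaw -0.0104
```

```bash
python3 -m crank '[{"grip":0.01,"x":-0.015,"y":0,"z":0,"yaw":0},{"grip":0.01,"x":-0.04,"y":0,"z":0,"yaw":-0.004},{"grip":0.01,"x":-0.065,"y":0,"z":0,"yaw":-0.008},{"grip":0.01,"x":-0.08,"y":0,"z":0,"yaw":-0.0104},{"grip":0.01,"x":-0.0862,"y":0,"z":0,"yaw":-0.0104}]' 25
python3 -m crank '[{"grip":0.01,"x":0,"y":0,"z":0.008,"yaw":0},{"grip":0.01,"x":0,"y":0,"z":0.016,"yaw":0},{"grip":0.01,"x":0,"y":0,"z":0.02,"yaw":0},{"grip":0.01,"x":0,"y":0,"z":0.02,"yaw":0},{"grip":0.01,"x":0,"y":0,"z":0.02,"yaw":0}]' 25
python3 -m crank '[{"grip":0.01,"x":0,"y":0,"z":0,"yaw":0},{"grip":0.01,"x":0,"y":0,"z":0,"yaw":0},{"grip":0.01,"x":0,"y":0,"z":0,"yaw":0},{"grip":0.01,"x":0,"y":0,"z":0,"yaw":0},{"grip":0.01,"x":0,"y":0,"z":0,"yaw":0}]' 25
python3 - <<'E'
from h import *
rep();to(480.9,355.3,134,87)
E
```

```text
time_s: 43.8
ee_pos: [481.1, 353.5, 157.6]
ee_rot: [-179.9, 0.1, 86.9]
force: [-0.2, 0.1, -0.9]
gripper_width: 13.6
gripper_force: 25.0
time_s: 44.22
ee_pos: [481.4, 356.3, 137.1]
ee_rot: [-179.9, 0.0, 87.0]
force: [-0.1, -0.6, -1.2]
gripper_width: 13.7
gripper_force: 25.0
time_s: 44.63
ee_pos: [481.7, 355.7, 138.2]
ee_rot: [180.0, -0.0, 87.0]
force: [-0.5, 0.8, -1.2]
gripper_width: 13.7
gripper_force: 25.0
t 44.63 pos [481.7 355.7 138.2] rot [180.  -0.  87.] F [-0.5  0.8 -1.2] w 13.7 gf 25.0 q6 38
  call 0: x -0.0005 y -0.0007 z 0.0042 yaw -0.0001
```

```bash
python3 -m crank '[{"grip":0.01,"x":0,"y":-0.0006,"z":0.001,"yaw":0},{"grip":0.01,"x":0,"y":-0.0006,"z":0.002,"yaw":0},{"grip":0.01,"x":0,"y":-0.0006,"z":0.003,"yaw":0},{"grip":0.01,"x":0,"y":-0.0006,"z":0.004,"yaw":0},{"grip":0.01,"x":0,"y":-0.0006,"z":0.004,"yaw":0}]' 25
python3 -m crank '[{"grip":0.01,"x":0,"y":0,"z":0.0005,"yaw":0},{"grip":0.01,"x":0,"y":0,"z":0.001,"yaw":0},{"grip":0.01,"x":0,"y":0,"z":0.001,"yaw":0},{"grip":0.01,"x":0,"y":0,"z":0.001,"yaw":0},{"grip":0.01,"x":0,"y":0,"z":0.001,"yaw":0}]' 25
python3 -m crank '[{"grip":0.01,"x":0,"y":0,"z":0.0005,"yaw":0},{"grip":0.01,"x":0,"y":0,"z":0.001,"yaw":0},{"grip":0.01,"x":0,"y":0,"z":0.001,"yaw":0},{"grip":0.01,"x":0,"y":0,"z":0.001,"yaw":0},{"grip":0.01,"x":0,"y":0,"z":0.001,"yaw":0}]' 25
python3 - <<'E'
from h import *
for i in range(2):
    grab_frame("scene");rep()
E
```

```text
time_s: 45.05
ee_pos: [480.9, 355.5, 133.7]
ee_rot: [-180.0, 0.0, 87.0]
force: [0.6, -0.3, -2.3]
gripper_width: 13.9
gripper_force: 25.0
time_s: 45.47
ee_pos: [481.0, 355.7, 133.1]
ee_rot: [180.0, 0.0, 87.0]
force: [0.3, -0.4, -2.0]
gripper_width: 14.0
gripper_force: 25.0
time_s: 45.88
ee_pos: [481.0, 355.7, 132.0]
ee_rot: [180.0, 0.0, 87.0]
force: [0.6, -0.1, -1.5]
gripper_width: 13.9
gripper_force: 25.0
t 45.93 pos [481.  355.7 132. ] rot [180.   0.  87.] F [-0.5  1.  -1.6] w 13.8 gf 25.0 q6 38
t 45.98 pos [481.  355.7 132. ] rot [180.   0.  87.] F [ 0.6  0.4 -2.2] w 13.8 gf 25.0 q6 38
```

```bash
python3 -m crank '[{"grip":0.01,"x":0,"y":0,"z":0.0005,"yaw":0},{"grip":0.01,"x":0,"y":0,"z":0.001,"yaw":0},{"grip":0.01,"x":0,"y":0,"z":0.001,"yaw":0},{"grip":0.01,"x":0,"y":0,"z":0.001,"yaw":0},{"grip":0.01,"x":0,"y":0,"z":0.001,"yaw":0}]' 25
python3 -m crank '[{"grip":0.01,"x":0,"y":0,"z":0.0005,"yaw":0},{"grip":0.01,"x":0,"y":0,"z":0.001,"yaw":0},{"grip":0.01,"x":0,"y":0,"z":0.001,"yaw":0},{"grip":0.01,"x":0,"y":0,"z":0.001,"yaw":0},{"grip":0.01,"x":0,"y":0,"z":0.001,"yaw":0}]' 25
python3 - <<'E'
from h import *
for i in range(2):
    grab_frame("scene");rep()
E
```

```text
time_s: 46.4
ee_pos: [481.0, 355.7, 131.0]
ee_rot: [180.0, 0.0, 87.0]
force: [-0.7, -0.1, -0.9]
gripper_width: 13.8
gripper_force: 25.0
time_s: 46.82
ee_pos: [481.0, 355.7, 130.0]
ee_rot: [180.0, 0.0, 87.0]
force: [0.3, 0.0, -0.8]
gripper_width: 13.8
gripper_force: 25.0
t 46.87 pos [481.  355.7 130. ] rot [180.   0.  87.] F [-0.2 -0.8 -2.1] w 14.0 gf 25.0 q6 38
t 46.92 pos [481.  355.7 130. ] rot [180.   0.  87.] F [-0.   0.  -2.3] w 14.1 gf 25.0 q6 38
```

```bash
python3 -m crank '[{"grip":0.01,"x":0,"y":0,"z":0.001,"yaw":0},{"grip":0.01,"x":0,"y":0,"z":0.002,"yaw":0},{"grip":0.01,"x":0,"y":0,"z":0.003,"yaw":0},{"grip":0.01,"x":0,"y":0,"z":0.004,"yaw":0},{"grip":0.01,"x":0,"y":0,"z":0.005,"yaw":0}]' 25 | sed -n '2p;4p'
python3 -m crank '[{"grip":0.01,"x":0,"y":0,"z":0.001,"yaw":0},{"grip":0.01,"x":0,"y":0,"z":0.002,"yaw":0},{"grip":0.01,"x":0,"y":0,"z":0.003,"yaw":0},{"grip":0.01,"x":0,"y":0,"z":0.004,"yaw":0},{"grip":0.01,"x":0,"y":0,"z":0.005,"yaw":0}]' 25 | sed -n '2p;4p'
python3 -m crank '[{"grip":0.01,"x":0,"y":0,"z":0.001,"yaw":0},{"grip":0.01,"x":0,"y":0,"z":0.002,"yaw":0},{"grip":0.01,"x":0,"y":0,"z":0.003,"yaw":0},{"grip":0.01,"x":0,"y":0,"z":0.004,"yaw":0},{"grip":0.01,"x":0,"y":0,"z":0.005,"yaw":0}]' 25 | sed -n '2p;4p'
```

```text
ee_pos: [481.1, 355.7, 125.0]
force: [-0.0, -0.3, 0.5]
ee_pos: [481.0, 355.7, 120.0]
force: [-0.5, -0.0, 0.3]
ee_pos: [481.0, 355.7, 115.0]
force: [-0.5, -0.7, 0.7]
```

```bash
python3 -c "
from h import *
rep()"
```

```text
t 48.17 pos [481.  355.7 115. ] rot [180.   0.  87.] F [-0.5 -0.7  0.7] w 13.7 gf 25.0 q6 38
```

```bash
python3 -m crank '[{"grip":0.01,"x":0,"y":0,"z":0.001,"yaw":0},{"grip":0.01,"x":0,"y":0,"z":0.002,"yaw":0},{"grip":0.01,"x":0,"y":0,"z":0.003,"yaw":0},{"grip":0.01,"x":0,"y":0,"z":0.004,"yaw":0},{"grip":0.01,"x":0,"y":0,"z":0.005,"yaw":0}]' 25 | sed -n '2p;4p'
python3 -m crank '[{"grip":0.01,"x":0,"y":0,"z":0.001,"yaw":0},{"grip":0.01,"x":0,"y":0,"z":0.002,"yaw":0},{"grip":0.01,"x":0,"y":0,"z":0.0022,"yaw":0},{"grip":0.01,"x":0,"y":0,"z":0.0022,"yaw":0},{"grip":0.01,"x":0,"y":0,"z":0.0022,"yaw":0}]' 25 | sed -n '2p;4p'
python3 -m crank '[{"grip":0.01,"x":0,"y":0,"z":0,"yaw":0},{"grip":0.01,"x":0,"y":0,"z":0,"yaw":0},{"grip":0.01,"x":0,"y":0,"z":0,"yaw":0},{"grip":0.01,"x":0,"y":0,"z":0,"yaw":0},{"grip":0.01,"x":0,"y":0,"z":0,"yaw":0}]' 25 | sed -n '2p;4p'
python3 -m crank '[{"grip":0.01,"x":0,"y":0,"z":0,"yaw":0},{"grip":0.01,"x":0,"y":0,"z":0,"yaw":0},{"grip":0.01,"x":0,"y":0,"z":0,"yaw":0},{"grip":0.01,"x":0,"y":0,"z":0,"yaw":0},{"grip":0.01,"x":0,"y":0,"z":0,"yaw":0}]' 25 | sed -n '2p;4p'
python3 - <<'E'
from h import *
F=[]
for i in range(6):
    f=grab_frame("scene");F.append(state()["force"])
rep();print(np.mean(F,0));cv2.imwrite("pics/s10.png",f[:,:,::-1])
E
python3 -m crank '[{"grip":0.01,"x":0,"y":0,"z":-0.004,"yaw":0},{"grip":0.01,"x":0,"y":0,"z":-0.012,"yaw":0},{"grip":0.01,"x":0,"y":0,"z":-0.022,"yaw":0},{"grip":0.01,"x":0,"y":0,"z":-0.037,"yaw":0},{"grip":0.01,"x":0,"y":0,"z":-0.055,"yaw":0}]' 25
python3 - <<'E'
from h import *
f=grab_frame("top");cv2.imwrite("pics/t11.png",f[:,:,::-1])
rep();to(475.7,268,165,87.6)
E
```

```text
ee_pos: [481.0, 355.7, 110.0]
force: [-0.2, -0.6, 2.0]
ee_pos: [481.0, 355.7, 107.8]
force: [-0.9, -0.6, 1.3]
ee_pos: [481.0, 355.7, 107.9]
force: [-0.7, 0.7, 1.5]
ee_pos: [481.1, 355.7, 107.8]
force: [-0.3, -0.5, 1.9]
t 50.13 pos [481.  355.7 107.8] rot [180.   0.  87.] F [-0.3 -0.3  1.5] w 13.8 gf 25.0 q6 38
[-0.30933353  0.02603658  1.7823887 ]
time_s: 50.55
ee_pos: [480.2, 355.1, 163.0]
ee_rot: [-179.9, 0.1, 87.0]
force: [0.1, 0.1, -1.4]
gripper_width: 13.6
gripper_force: 25.0
t 50.60 pos [482.3 356.5 167.5] rot [179.8  -0.2  87. ] F [1.6 1.  1.4] w 13.5 gf 25.0 q6 38
  call 0: x -0.0888 y -0.0019 z 0.0025 yaw -0.0106
```

```bash
python3 -m crank '[{"grip":0.01,"x":-0.015,"y":0,"z":0,"yaw":0},{"grip":0.01,"x":-0.04,"y":0,"z":0,"yaw":-0.004},{"grip":0.01,"x":-0.065,"y":0,"z":0,"yaw":-0.008},{"grip":0.01,"x":-0.08,"y":0,"z":0,"yaw":-0.0104},{"grip":0.01,"x":-0.0878,"y":-0.0004,"z":0,"yaw":-0.0104}]' 25 | sed -n '2p;4p'
python3 -m crank '[{"grip":0.01,"x":0,"y":0,"z":0.006,"yaw":0},{"grip":0.01,"x":0,"y":0,"z":0.012,"yaw":0},{"grip":0.01,"x":0,"y":0,"z":0.015,"yaw":0},{"grip":0.01,"x":0,"y":0,"z":0.015,"yaw":0},{"grip":0.01,"x":0,"y":0,"z":0.015,"yaw":0}]' 25 | sed -n '2p;4p'
python3 -m crank '[{"grip":0.01,"x":0,"y":0,"z":0,"yaw":0},{"grip":0.01,"x":0,"y":0,"z":0,"yaw":0},{"grip":0.01,"x":0,"y":0,"z":0,"yaw":0},{"grip":0.01,"x":0,"y":0,"z":0,"yaw":0},{"grip":0.01,"x":0,"y":0,"z":0,"yaw":0}]' 25
python3 - <<'E'
from h import *
rep();to(475.9,268,144,87.6)
E
```

```text
ee_pos: [474.7, 265.0, 162.0]
force: [0.1, 0.2, -1.7]
ee_pos: [475.8, 268.7, 147.2]
force: [0.3, -0.3, -1.6]
time_s: 51.85
ee_pos: [476.1, 268.1, 148.0]
ee_rot: [180.0, -0.0, 87.6]
force: [-0.5, -0.3, -1.3]
gripper_width: 13.9
gripper_force: 25.0
t 51.85 pos [476.1 268.1 148. ] rot [180.   -0.   87.6] F [-0.5 -0.3 -1.3] w 13.9 gf 25.0 q6 31
  call 0: x -0.0001 y -0.0002 z 0.0040 yaw 0.0000
```

```bash
python3 -m crank '[{"grip":0.01,"x":0,"y":-0.0002,"z":0.001,"yaw":0},{"grip":0.01,"x":0,"y":-0.0002,"z":0.002,"yaw":0},{"grip":0.01,"x":0,"y":-0.0002,"z":0.003,"yaw":0},{"grip":0.01,"x":0,"y":-0.0002,"z":0.004,"yaw":0},{"grip":0.01,"x":0,"y":-0.0002,"z":0.004,"yaw":0}]' 25 | sed -n '2p;4p'
python3 -m crank '[{"grip":0.01,"x":0,"y":0,"z":0.0005,"yaw":0},{"grip":0.01,"x":0,"y":0,"z":0.001,"yaw":0},{"grip":0.01,"x":0,"y":0,"z":0.001,"yaw":0},{"grip":0.01,"x":0,"y":0,"z":0.001,"yaw":0},{"grip":0.01,"x":0,"y":0,"z":0.001,"yaw":0}]' 25 | sed -n '2p;4p'
python3 -m crank '[{"grip":0.01,"x":0,"y":0,"z":0.0005,"yaw":0},{"grip":0.01,"x":0,"y":0,"z":0.001,"yaw":0},{"grip":0.01,"x":0,"y":0,"z":0.001,"yaw":0},{"grip":0.01,"x":0,"y":0,"z":0.001,"yaw":0},{"grip":0.01,"x":0,"y":0,"z":0.001,"yaw":0}]' 25 | sed -n '2p;4p'
python3 -m crank '[{"grip":0.01,"x":0,"y":0,"z":0.0005,"yaw":0},{"grip":0.01,"x":0,"y":0,"z":0.0008,"yaw":0},{"grip":0.01,"x":0,"y":0,"z":0.0008,"yaw":0},{"grip":0.01,"x":0,"y":0,"z":0.0008,"yaw":0},{"grip":0.01,"x":0,"y":0,"z":0.0008,"yaw":0}]' 25
python3 - <<'E'
from h import *
for i in range(2):
    grab_frame("scene");rep()
E
```

```text
ee_pos: [475.7, 267.9, 143.5]
force: [-1.4, 0.2, -1.9]
ee_pos: [475.8, 268.0, 142.8]
force: [0.3, 0.1, -1.2]
ee_pos: [475.8, 268.0, 141.8]
force: [0.2, 0.1, -0.5]
time_s: 53.52
ee_pos: [475.8, 268.0, 141.0]
ee_rot: [180.0, 0.0, 87.6]
force: [-0.0, -0.4, -1.5]
gripper_width: 13.9
gripper_force: 25.0
t 53.57 pos [475.8 268.  141. ] rot [180.    0.   87.6] F [ 0.4  0.2 -1.5] w 13.7 gf 25.0 q6 31
t 53.62 pos [475.8 268.  141. ] rot [180.    0.   87.6] F [-0.5 -0.5 -0.6] w 14.0 gf 25.0 q6 31
```

```bash
python3 -m crank '[{"grip":0.01,"x":0,"y":0,"z":0.0005,"yaw":0},{"grip":0.01,"x":0,"y":0,"z":0.001,"yaw":0},{"grip":0.01,"x":0,"y":0,"z":0.0015,"yaw":0},{"grip":0.01,"x":0,"y":0,"z":0.0015,"yaw":0},{"grip":0.01,"x":0,"y":0,"z":0.0015,"yaw":0}]' 25
```

```text
time_s: 54.03
ee_pos: [475.8, 268.0, 139.4]
ee_rot: [-180.0, 0.0, 87.6]
force: [0.9, -0.9, -1.3]
gripper_width: 13.8
gripper_force: 25.0
```

```bash
python3 -m crank '[{"grip":0.01,"x":0,"y":0,"z":0.001,"yaw":0},{"grip":0.01,"x":0,"y":0,"z":0.002,"yaw":0},{"grip":0.01,"x":0,"y":0,"z":0.003,"yaw":0},{"grip":0.01,"x":0,"y":0,"z":0.004,"yaw":0},{"grip":0.01,"x":0,"y":0,"z":0.005,"yaw":0}]' 25 | sed -n '2p;4p'
python3 -m crank '[{"grip":0.01,"x":0,"y":0,"z":0.001,"yaw":0},{"grip":0.01,"x":0,"y":0,"z":0.002,"yaw":0},{"grip":0.01,"x":0,"y":0,"z":0.003,"yaw":0},{"grip":0.01,"x":0,"y":0,"z":0.004,"yaw":0},{"grip":0.01,"x":0,"y":0,"z":0.005,"yaw":0}]' 25 | sed -n '2p;4p'
python3 -m crank '[{"grip":0.01,"x":0,"y":0,"z":0.001,"yaw":0},{"grip":0.01,"x":0,"y":0,"z":0.002,"yaw":0},{"grip":0.01,"x":0,"y":0,"z":0.003,"yaw":0},{"grip":0.01,"x":0,"y":0,"z":0.004,"yaw":0},{"grip":0.01,"x":0,"y":0,"z":0.005,"yaw":0}]' 25 | sed -n '2p;4p'
```

```text
ee_pos: [475.9, 268.1, 134.6]
force: [-0.5, -1.1, 0.1]
ee_pos: [475.9, 268.1, 129.5]
force: [0.2, -0.2, -0.4]
ee_pos: [475.9, 268.1, 124.5]
force: [0.2, 0.8, 0.8]
```

```bash
python3 -m crank '[{"grip":0.01,"x":0,"y":0,"z":0.001,"yaw":0},{"grip":0.01,"x":0,"y":0,"z":0.002,"yaw":0},{"grip":0.01,"x":0,"y":0,"z":0.003,"yaw":0},{"grip":0.01,"x":0,"y":0,"z":0.004,"yaw":0},{"grip":0.01,"x":0,"y":0,"z":0.005,"yaw":0}]' 25 | sed -n '2p;4p'
python3 -m crank '[{"grip":0.01,"x":0,"y":0,"z":0.001,"yaw":0},{"grip":0.01,"x":0,"y":0,"z":0.0016,"yaw":0},{"grip":0.01,"x":0,"y":0,"z":0.0016,"yaw":0},{"grip":0.01,"x":0,"y":0,"z":0.0016,"yaw":0},{"grip":0.01,"x":0,"y":0,"z":0.0016,"yaw":0}]' 25 | sed -n '2p;4p'
python3 -m crank '[{"grip":0.01,"x":0,"y":0,"z":0,"yaw":0},{"grip":0.01,"x":0,"y":0,"z":0,"yaw":0},{"grip":0.01,"x":0,"y":0,"z":0,"yaw":0},{"grip":0.01,"x":0,"y":0,"z":0,"yaw":0},{"grip":0.01,"x":0,"y":0,"z":0,"yaw":0}]' 25 | sed -n '2p;4p'
python3 -m crank '[{"grip":0.01,"x":0,"y":0,"z":0,"yaw":0},{"grip":0.01,"x":0,"y":0,"z":0,"yaw":0},{"grip":0.01,"x":0,"y":0,"z":0,"yaw":0},{"grip":0.01,"x":0,"y":0,"z":0,"yaw":0},{"grip":0.01,"x":0,"y":0,"z":0,"yaw":0}]' 25 | sed -n '2p;4p'
python3 - <<'E'
from h import *
F=[]
for i in range(6):
    f=grab_frame("scene");F.append(state()["force"])
rep();print(np.mean(F,0))
E
python3 -m crank '[{"grip":0.01,"x":0,"y":0,"z":-0.004,"yaw":0},{"grip":0.01,"x":0,"y":0,"z":-0.012,"yaw":0},{"grip":0.01,"x":0,"y":0,"z":-0.024,"yaw":0},{"grip":0.01,"x":0,"y":0,"z":-0.042,"yaw":0},{"grip":0.01,"x":0,"y":0,"z":-0.06,"yaw":0}]' 25| sed -n '2p;4p'
python3 - <<'E'
from h import *
for n in("t9","t11"):
    f=cv2.imread(f"pics/{n}.png")[:,:,::-1].copy()
    try:print(n,np.round(prof(f,473,180.3,78,-2.4),2))
    except Exception as e:print(n,e)
f=cv2.imread("pics/t11.png");g=grab_frame("scene")[:,:,::-1]
cv2.imwrite("pics/m12.png",np.hstack([cv2.resize(f[200:320,60:280],(400,218),interpolation=cv2.INTER_CUBIC),cv2.resize(g[90:210,290:510],(400,218),interpolation=cv2.INTER_CUBIC)]))
E
```

```text
ee_pos: [475.9, 268.1, 119.5]
force: [-0.2, 0.4, 2.0]
ee_pos: [475.9, 268.1, 118.0]
force: [0.9, 0.1, 1.8]
ee_pos: [475.9, 268.1, 118.0]
force: [0.5, 0.7, 1.0]
ee_pos: [475.9, 268.0, 117.9]
force: [0.7, -0.7, 1.9]
t 57.25 pos [475.9 268.1 117.9] rot [180.    0.   87.6] F [-0.4  0.6  2.1] w 13.7 gf 25.0 q6 31
[0.46704758 0.36277525 1.72392473]
ee_pos: [474.8, 267.5, 178.1]
force: [-0.1, 1.2, -1.5]
t9 expected non-empty vector for x
t11 expected non-empty vector for xh.py:57: RuntimeWarning: invalid value encountered in scalar divide
  L.append((v,(w*s).sum()/w.sum()))
```

View pics/m12.png

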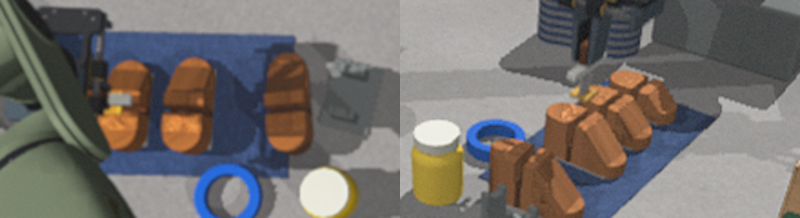

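The left half (top view) shows D knocked toward the stand, cut near (218,258) and over the mat's right edge, still standing. The scene half shows the same. I'll gauge it where it stands, then put it back on the mat.

```bash
python3 - <<'E'
from h import *
f=cv2.imread("pics/t11.png")[:,:,::-1].copy()
g=grab_frame("top");cv2.imwrite("pics/t12.png",g[:,:,::-1])
for nm,im in(("t11",f),("t12",g)):
    hsv=cv2.cvtColor(im,cv2.COLOR_RGB2HSV);m=cv2.inRange(hsv,(3,110,25),(20,255,255))
    m=cv2.morphologyEx(m,cv2.MORPH_CLOSE,np.ones((5,5)));n,l,st,ce=cv2.connectedComponentsWithStats(m)
    for i in range(1,n):
        if 500<st[i,4]<1500 and 180<ce[i][0]<245:
            c=max(cv2.findContours((l==i).astype(np.uint8),0,2)[0],key=cv2.contourArea)
            print(nm,st[i],cv2.minAreaRect(c),plane("top",ce[i],50).round(1))
    # grip at cut rows
    for v in range(248,270,3):print(v,hsv[v,203:236,2])
P=plane("top",(218.4,257.8),78);print(P)
for w in(-6,-2,2,6):
    for nm,im in(("t11",f),("t12",g)):print(nm,w,np.round(prof(im,P[0],P[1],78,w,14),2))
E
python3 - <<'E'
import cv2,numpy as np
a=[cv2.resize(cv2.imread(f"pics/{n}.png")[225:290,190:255],(400,400),interpolation=cv2.INTER_CUBIC) for n in("t11","t12")]
cv2.imwrite("pics/m13.png",np.hstack(a))
E
```

```text
t11 [ 205  229   27   56 1161] ((217.49224853515625, 256.6295471191406), (55.207801818847656, 24.59402847290039), 86.3086166381836) [482.  129.5  50. ]
248 [72 69 68 62 72 76 75 72 75 75 76 73 74 72 75 75 74 79 82 83 84 85 87 82
 82 86 87 80 81 86 87 87 84]
251 [ 66  70  79  96 102 102 104 104 106 109 108 107 110 108 105 103 109 115
 119 121 124 123 121 108  89  81  85  80  81  84  86  85  86]
254 [ 68  66  99 117 120 117 114 115 113 112 111 109 111 108 108 103 108 117
 122 120 122 123 121 111  91  80  78  81  90  93  89  90  83]
257 [ 94  83  86 107 108 107 104 103  97  93  93  93  88  89  85  83  84  82
  79  73  75  78  84  83  81  75  74  81  91 100 102  99  90]
260 [ 92  74  66  65  66  62  65  64  63  62  63  61  61  63  62  65  63  63
  69  69  70  69  72  75  70  68  58  56  82  97 103 105  95]
263 [ 70  69  62  94 105 107 107 103 106 107 108 111 114 116 116 113 111 116
 120 120 122 122 125 122 106  88  76  71  82  95 102  98  90]
266 [ 68  70  68 107 117 120 120 115 117 115 118 121 118 115 114 112 109 111
 119 121 123 124 123 122 112  92  79  80  85  94 101  92  82]
269 [ 68
[... 931 characters left out ...]
 91 105 107 105 108 106 110 111 113 116 116 115 115 112 117
 121 123 120 123 127 120 108  88  78  74  82  96 101  98  89]
266 [ 95  99  97 170 182 147 121 112 114 117 118 120 119 116 115 114 111 114
 119 121 122 122 122 122 113  93  80  82  86  96 100  93  81]
269 [107 110 109 152 180 170 164 159 162 163 138 117 114 115 127 171 185 182
 177 150 128 127 131 132 120  95  80  79  83  92 101 104 103]
[476.95436512 124.40741677  78.        ]
t11 -6 [-3.72 10.72  0.41 15.  ]
t12 -6 [-3.66 12.85  0.53 15.  ]
t11 -2 [-3.66  6.84  0.39 15.  ]
t12 -2 [-3.58  9.1   0.56 15.  ]
t11 2 [-3.63  2.91  0.37 15.  ]
t12 2 [-3.52  5.51  0.6  15.  ]
t11 6 [-3.63 -1.18  0.37 15.  ]
t12 6 [-3.49  1.72  0.63 15.  ]
```

View pics/m13.png

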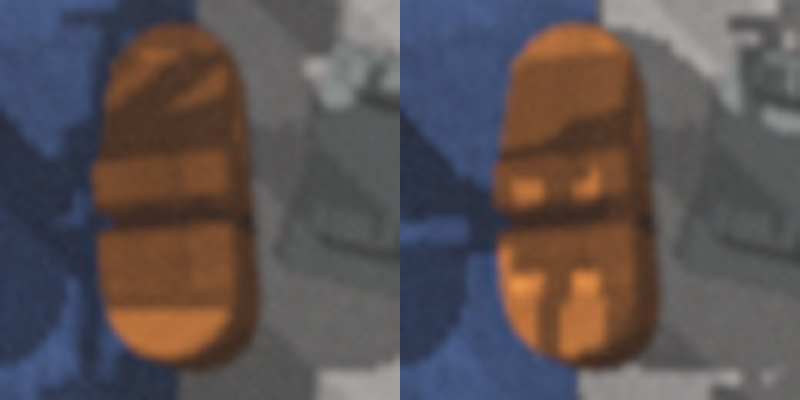

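The crops show D's cut running from about crop (100,222) to (232,210), so the last has turned by roughly +5°. The cut centre works out at (473, 127.5).

```bash
python3 -m crank '[{"grip":0.01,"x":-0.02,"y":0,"z":0,"yaw":-0.025},{"grip":0.01,"x":-0.055,"y":0.001,"z":0,"yaw":-0.06},{"grip":0.01,"x":-0.09,"y":0.002,"z":0,"yaw":-0.1},{"grip":0.01,"x":-0.12,"y":0.0025,"z":0,"yaw":-0.12},{"grip":0.01,"x":-0.1406,"y":0.003,"z":0,"yaw":-0.129}]' 25 | sed -n '2p;4p'
python3 -m crank '[{"grip":0.01,"x":0,"y":0,"z":0.005,"yaw":0},{"grip":0.01,"x":0,"y":0,"z":0.01,"yaw":0},{"grip":0.01,"x":0,"y":0,"z":0.015,"yaw":0},{"grip":0.01,"x":0,"y":0,"z":0.018,"yaw":0},{"grip":0.01,"x":0,"y":0,"z":0.018,"yaw":0}]' 25 | sed -n '2p;4p'
python3 -m crank '[{"grip":0.01,"x":0,"y":0,"z":0,"yaw":0},{"grip":0.01,"x":0,"y":0,"z":0,"yaw":0},{"grip":0.01,"x":0,"y":0,"z":0,"yaw":0},{"grip":0.01,"x":0,"y":0,"z":0,"yaw":0},{"grip":0.01,"x":0,"y":0,"z":0,"yaw":0}]' 25
python3 - <<'E'
from h import *
rep();to(473,127.5,154,95)
E
```

```text
ee_pos: [471.2, 124.8, 176.7]
force: [0.3, -0.7, -1.7]
ee_pos: [472.2, 128.2, 158.6]
force: [0.6, -0.0, -0.4]
time_s: 59.02
ee_pos: [473.0, 127.6, 160.1]
ee_rot: [180.0, 0.0, 95.0]
force: [0.6, 0.1, -1.4]
gripper_width: 13.5
gripper_force: 25.0
t 59.02 pos [473.  127.6 160.1] rot [180.   0.  95.] F [ 0.6  0.1 -1.4] w 13.5 gf 25.0 q6 9
  call 0: x -0.0001 y 0.0000 z 0.0061 yaw -0.0001
```

```bash
python3 -m crank '[{"grip":0.01,"x":0,"y":0,"z":0.002,"yaw":0},{"grip":0.01,"x":0,"y":0,"z":0.004,"yaw":0},{"grip":0.01,"x":0,"y":0,"z":0.005,"yaw":0},{"grip":0.01,"x":0,"y":0,"z":0.006,"yaw":0},{"grip":0.01,"x":0,"y":0,"z":0.006,"yaw":0}]' 25 | sed -n '2p;4p'
python3 -m crank '[{"grip":0.01,"x":0,"y":0,"z":0.0005,"yaw":0},{"grip":0.01,"x":0,"y":0,"z":0.001,"yaw":0},{"grip":0.01,"x":0,"y":0,"z":0.001,"yaw":0},{"grip":0.01,"x":0,"y":0,"z":0.001,"yaw":0},{"grip":0.01,"x":0,"y":0,"z":0.001,"yaw":0}]' 25 | sed -n '2p;4p'
python3 -m crank '[{"grip":0.01,"x":0,"y":0,"z":0.0005,"yaw":0},{"grip":0.01,"x":0,"y":0,"z":0.001,"yaw":0},{"grip":0.01,"x":0,"y":0,"z":0.001,"yaw":0},{"grip":0.01,"x":0,"y":0,"z":0.001,"yaw":0},{"grip":0.01,"x":0,"y":0,"z":0.001,"yaw":0}]' 25 | sed -n '2p;4p'
python3 -m crank '[{"grip":0.01,"x":0,"y":0,"z":0.0005,"yaw":0},{"grip":0.01,"x":0,"y":0,"z":0.0008,"yaw":0},{"grip":0.01,"x":0,"y":0,"z":0.0008,"yaw":0},{"grip":0.01,"x":0,"y":0,"z":0.0008,"yaw":0},{"grip":0.01,"x":0,"y":0,"z":0.0008,"yaw":0}]' 25
python3 - <<'E'
from h import *
for i in range(2):
    grab_frame("scene");rep()
E
```

```text
ee_pos: [472.7, 127.4, 153.6]
force: [-0.4, 0.7, -1.2]
ee_pos: [473.0, 127.4, 153.0]
force: [0.9, 0.2, -0.9]
ee_pos: [472.9, 127.4, 151.9]
force: [0.5, 0.0, -1.2]
time_s: 60.68
ee_pos: [472.9, 127.4, 151.1]
ee_rot: [180.0, 0.0, 95.0]
force: [-0.2, 0.3, -1.3]
gripper_width: 13.5
gripper_force: 25.0
t 60.73 pos [472.9 127.4 151.1] rot [180.   0.  95.] F [ 0. -0. -2.] w 14.0 gf 25.0 q6 9
t 60.78 pos [472.9 127.4 151.1] rot [180.   0.  95.] F [-1.  -0.2 -1.9] w 13.7 gf 25.0 q6 9
```

In the cut. I continue in gentle steps to TCP z = 127.9.

```bash
python3 -m crank '[{"grip":0.01,"x":0,"y":0,"z":0.0005,"yaw":0},{"grip":0.01,"x":0,"y":0,"z":0.001,"yaw":0},{"grip":0.01,"x":0,"y":0,"z":0.0015,"yaw":0},{"grip":0.01,"x":0,"y":0,"z":0.002,"yaw":0},{"grip":0.01,"x":0,"y":0,"z":0.002,"yaw":0}]' 25 | sed -n '2p;4p'
python3 -m crank '[{"grip":0.01,"x":0,"y":0,"z":0.001,"yaw":0},{"grip":0.01,"x":0,"y":0,"z":0.002,"yaw":0},{"grip":0.01,"x":0,"y":0,"z":0.003,"yaw":0},{"grip":0.01,"x":0,"y":0,"z":0.004,"yaw":0},{"grip":0.01,"x":0,"y":0,"z":0.005,"yaw":0}]' 25 | sed -n '2p;4p'
```

```text
ee_pos: [472.8, 127.4, 149.0]
force: [-0.4, -1.7, -2.0]
ee_pos: [473.0, 127.5, 144.1]
force: [0.8, -0.7, -0.3]
```

```bash
python3 -m crank '[{"grip":0.01,"x":0,"y":0,"z":0.001,"yaw":0},{"grip":0.01,"x":0,"y":0,"z":0.002,"yaw":0},{"grip":0.01,"x":0,"y":0,"z":0.003,"yaw":0},{"grip":0.01,"x":0,"y":0,"z":0.004,"yaw":0},{"grip":0.01,"x":0,"y":0,"z":0.005,"yaw":0}]' 25 | sed -n '2p;4p'
python3 -m crank '[{"grip":0.01,"x":0,"y":0,"z":0.001,"yaw":0},{"grip":0.01,"x":0,"y":0,"z":0.002,"yaw":0},{"grip":0.01,"x":0,"y":0,"z":0.003,"yaw":0},{"grip":0.01,"x":0,"y":0,"z":0.004,"yaw":0},{"grip":0.01,"x":0,"y":0,"z":0.005,"yaw":0}]' 25 | sed -n '2p;4p'
python3 -m crank '[{"grip":0.01,"x":0,"y":0,"z":0.001,"yaw":0},{"grip":0.01,"x":0,"y":0,"z":0.002,"yaw":0},{"grip":0.01,"x":0,"y":0,"z":0.003,"yaw":0},{"grip":0.01,"x":0,"y":0,"z":0.004,"yaw":0},{"grip":0.01,"x":0,"y":0,"z":0.005,"yaw":0}]' 25 | sed -n '2p;4p'
python3 -m crank '[{"grip":0.01,"x":0,"y":0,"z":0.001,"yaw":0},{"grip":0.01,"x":0,"y":0,"z":0.0012,"yaw":0},{"grip":0.01,"x":0,"y":0,"z":0.0012,"yaw":0},{"grip":0.01,"x":0,"y":0,"z":0.0012,"yaw":0},{"grip":0.01,"x":0,"y":0,"z":0.0012,"yaw":0}]' 25 | sed -n '2p;4p'
python3 -m crank '[{"grip":0.01,"x":0,"y":0,"z":0,"yaw":0},{"grip":0.01,"x":0,"y":0,"z":0,"yaw":0},{"grip":0.01,"x":0,"y":0,"z":0,"yaw":0},{"grip":0.01,"x":0,"y":0,"z":0,"yaw":0},{"grip":0.01,"x":0,"y":0,"z":0,"yaw":0}]' 25 | sed -n '2p;4p'
python3 -m crank '[{"grip":0.01,"x":0,"y":0,"z":0,"yaw":0},{"grip":0.01,"x":0,"y":0,"z":0,"yaw":0},{"grip":0.01,"x":0,"y":0,"z":0,"yaw":0},{"grip":0.01,"x":0,"y":0,"z":0,"yaw":0},{"grip":0.01,"x":0,"y":0,"z":0,"yaw":0}]' 25 | sed -n '2p;4p'
python3 - <<'E'
from h import *
F=[]
for i in range(6):
    f=grab_frame("scene");F.append(state()["force"])
rep();print(np.mean(F,0))
E
python3 -m crank '[{"grip":0.01,"x":0,"y":0,"z":-0.004,"yaw":0},{"grip":0.01,"x":0,"y":0,"z":-0.012,"yaw":0},{"grip":0.01,"x":0,"y":0,"z":-0.024,"yaw":0},{"grip":0.01,"x":0,"y":0,"z":-0.045,"yaw":0},{"grip":0.01,"x":0,"y":0,"z":-0.075,"yaw":0}]' 25| sed -n '2p;4p'
python3 - <<'E'
from h import *
rep();to(494.7,50.8,203,-13.5,n=4,frm=(472.9,127.5,203,95))
E
```

```text
ee_pos: [473.0, 127.4, 139.1]
force: [-0.2, -0.5, 0.1]
ee_pos: [473.0, 127.4, 134.1]
force: [0.6, -1.0, 1.9]
ee_pos: [473.0, 127.4, 129.1]
force: [0.8, -0.3, 1.8]
ee_pos: [473.0, 127.4, 128.0]
force: [0.5, -0.3, 1.1]
ee_pos: [473.0, 127.4, 128.0]
force: [-0.6, -0.6, 1.8]
ee_pos: [473.0, 127.4, 128.0]
force: [0.5, -0.5, 1.3]
t 64.42 pos [472.9 127.4 127.9] rot [180.   0.  95.] F [-0.1  0.3  2.6] w 13.7 gf 25.0 q6 9
[0.33986354 0.19953495 2.20708985]
ee_pos: [470.5, 126.9, 201.8]
force: [0.2, 0.4, -2.6]
t 64.83 pos [470.5 126.9 201.8] rot [-1.796e+02  1.000e-01  9.500e+01] F [ 0.2  0.4 -2.6] w 13.6 gf 25.0 q6 9
  call 0: x -0.0196 y 0.0038 z -0.0000 yaw 0.4734
  call 1: x -0.0157 y 0.0123 z -0.0000 yaw 0.4734
  call 2: x -0.0084 y 0.0181 z -0.0000 yaw 0.4734
  call 3: x 0.0008 y 0.0199 z -0.0000 yaw 0.4734
```

```bash
python3 -m crank '[{"grip":0.01,"x":-0.004,"y":0.001,"z":0,"yaw":0.094},{"grip":0.01,"x":-0.008,"y":0.002,"z":0,"yaw":0.19},{"grip":0.01,"x":-0.012,"y":0.003,"z":0,"yaw":0.284},{"grip":0.01,"x":-0.016,"y":0.0035,"z":0,"yaw":0.38},{"grip":0.01,"x":-0.0196,"y":0.0038,"z":0,"yaw":0.4734}]' 25 | sed -n '2p;4p'
python3 -m crank '[{"grip":0.01,"x":-0.003,"y":0.002,"z":0,"yaw":0.094},{"grip":0.01,"x":-0.006,"y":0.005,"z":0,"yaw":0.19},{"grip":0.01,"x":-0.009,"y":0.007,"z":0,"yaw":0.284},{"grip":0.01,"x":-0.012,"y":0.01,"z":0,"yaw":0.38},{"grip":0.01,"x":-0.0157,"y":0.0123,"z":0,"yaw":0.4734}]' 25 | sed -n '2p;4p'
python3 -m crank '[{"grip":0.01,"x":-0.002,"y":0.004,"z":0,"yaw":0.094},{"grip":0.01,"x":-0.004,"y":0.007,"z":0,"yaw":0.19},{"grip":0.01,"x":-0.005,"y":0.011,"z":0,"yaw":0.284},{"grip":0.01,"x":-0.007,"y":0.014,"z":0,"yaw":0.38},{"grip":0.01,"x":-0.0084,"y":0.0181,"z":0,"yaw":0.4734}]' 25 | sed -n '2p;4p'
python3 -m crank '[{"grip":0.01,"x":0,"y":0.004,"z":0,"yaw":0.094},{"grip":0.01,"x":0,"y":0.008,"z":0,"yaw":0.19},{"grip":0.01,"x":0.0005,"y":0.012,"z":0,"yaw":0.284},{"grip":0.01,"x":0.0006,"y":0.016,"z":0,"yaw":0.38},{"grip":0.01,"x":0.0008,"y":0.0199,"z":0,"yaw":0.4734}]' 25 | sed -n '2p;4p'
python3 -m crank '[{"grip":0.01,"x":0,"y":0,"z":0.01,"yaw":0},{"grip":0.01,"x":0,"y":0,"z":0.025,"yaw":0},{"grip":0.01,"x":0,"y":0,"z":0.035,"yaw":0},{"grip":0.01,"x":0,"y":0,"z":0.035,"yaw":0},{"grip":0.01,"x":0,"y":0,"z":0.035,"yaw":0}]' 25 | sed -n '2p;4p'
python3 - <<'E'
from h import *
grab_frame("top")
rep();to(494.7,50.8,95,-13.5)
E
```

```text
ee_pos: [477.5, 107.9, 203.0]
force: [0.4, -0.3, -2.1]
ee_pos: [483.1, 88.8, 202.9]
force: [-0.3, 0.5, -2.2]
ee_pos: [488.3, 69.6, 202.9]
force: [-0.3, 0.0, -1.3]
ee_pos: [493.9, 50.5, 202.9]
force: [0.7, 0.4, -1.6]
ee_pos: [494.0, 50.8, 167.1]
force: [0.6, 0.4, -1.4]
t 66.97 pos [494.7  50.8 167.8] rot [180.    0.  -13.5] F [-0.1 -0.5 -1.1] w 13.7 gf 25.0 q6 108
  call 0: x 0.0000 y 0.0000 z 0.0728 yaw 0.0008
```

```bash
python3 -m crank '[{"grip":0.01,"x":0,"y":0,"z":0.012,"yaw":0},{"grip":0.01,"x":0,"y":0,"z":0.03,"yaw":0},{"grip":0.01,"x":0,"y":0,"z":0.05,"yaw":0},{"grip":0.01,"x":0,"y":0,"z":0.064,"yaw":0},{"grip":0.01,"x":0,"y":0,"z":0.071,"yaw":0}]' 25 | sed -n '2p;4p'
python3 -m crank '[{"grip":0.01,"x":0,"y":0,"z":0,"yaw":0},{"grip":0.01,"x":0,"y":0,"z":0,"yaw":0},{"grip":0.01,"x":0,"y":0,"z":0,"yaw":0},{"grip":0.01,"x":0,"y":0,"z":0,"yaw":0},{"grip":0.01,"x":0,"y":0,"z":0,"yaw":0}]' 25 | sed -n '2,4p'
python3 -m crank '[{"grip":0.01,"x":0,"y":0,"z":0.002,"yaw":0},{"grip":0.01,"x":0,"y":0,"z":0.004,"yaw":0},{"grip":0.01,"x":0,"y":0,"z":0.006,"yaw":0},{"grip":0.01,"x":0,"y":0,"z":0.006,"yaw":0},{"grip":0.01,"x":0,"y":0,"z":0.006,"yaw":0}]' 25 | sed -n '2,4p'
python3 -m crank '[{"grip":0.01,"x":0,"y":0,"z":0.001,"yaw":0},{"grip":0.01,"x":0,"y":0,"z":0.002,"yaw":0},{"grip":0.01,"x":0,"y":0,"z":0.003,"yaw":0},{"grip":0.01,"x":0,"y":0,"z":0.004,"yaw":0},{"grip":0.01,"x":0,"y":0,"z":0.004,"yaw":0}]' 25 | sed -n '2,4p'
```

```text
ee_pos: [494.2, 50.7, 95.9]
force: [0.1, -0.8, -1.0]
ee_pos: [495.4, 50.8, 97.9]
ee_rot: [-180.0, -0.1, -13.5]
force: [-0.5, -0.3, -1.0]
ee_pos: [494.6, 50.7, 90.7]
ee_rot: [180.0, 0.0, -13.5]
force: [0.8, -0.7, -1.7]
ee_pos: [494.6, 50.7, 86.7]
ee_rot: [180.0, 0.0, -13.5]
force: [-1.1, 0.5, -1.5]
```

```bash
python3 -m crank '[{"grip":0.01,"x":0,"y":0,"z":0.001,"yaw":0},{"grip":0.01,"x":0,"y":0,"z":0.002,"yaw":0},{"grip":0.01,"x":0,"y":0,"z":0.003,"yaw":0},{"grip":0.01,"x":0,"y":0,"z":0.003,"yaw":0},{"grip":0.01,"x":0,"y":0,"z":0.003,"yaw":0}]' 25 | sed -n '2,4p'
python3 -m crank '[{"grip":0.01,"x":0,"y":0,"z":0.0004,"yaw":0},{"grip":0.01,"x":0,"y":0,"z":0.0008,"yaw":0},{"grip":0.01,"x":0,"y":0,"z":0.0008,"yaw":0},{"grip":0.01,"x":0,"y":0,"z":0.0008,"yaw":0},{"grip":0.01,"x":0,"y":0,"z":0.0008,"yaw":0}]' 25 | sed -n '2,4p'
```

```text
ee_pos: [494.7, 50.7, 83.9]
ee_rot: [180.0, 0.0, -13.5]
force: [0.5, -0.9, -1.5]
ee_pos: [494.8, 50.7, 83.2]
ee_rot: [180.0, -0.0, -13.5]
force: [1.5, -0.3, -2.3]
```

```bash
python3 -m crank '[{"grip":0.01,"x":0,"y":0,"z":0.0005,"yaw":0},{"grip":0.01,"x":0,"y":0,"z":0.0005,"yaw":0},{"grip":0.01,"x":0,"y":0,"z":0.0005,"yaw":0},{"grip":0.018,"x":0,"y":0,"z":0.0005,"yaw":0},{"grip":0.025,"x":0,"y":0,"z":0.0005,"yaw":0}]' 25 | sed -n '2,6p'
python3 -m crank '[{"grip":0.035,"x":0,"y":0,"z":0,"yaw":0},{"grip":0.04,"x":0,"y":0,"z":0,"yaw":0},{"grip":0.04,"x":0,"y":0,"z":0,"yaw":0},{"grip":0.04,"x":0,"y":0,"z":0,"yaw":0},{"grip":0.04,"x":0,"y":0,"z":0,"yaw":0}]' 25 | sed -n '2,6p'
python3 -m crank '[{"grip":0.04,"x":0,"y":0,"z":-0.01,"yaw":0},{"grip":0.04,"x":0,"y":0,"z":-0.03,"yaw":0},{"grip":0.04,"x":0,"y":0,"z":-0.05,"yaw":0},{"grip":0.04,"x":0,"y":0,"z":-0.075,"yaw":0},{"grip":0.04,"x":0,"y":0,"z":-0.1,"yaw":0}]' 25 | sed -n '2,6p'
python3 - <<'E'
from h import *
g=grab_frame("scene")[:,:,::-1];f=grab_frame("top")[:,:,::-1]
cv2.imwrite("pics/m14.png",np.hstack([cv2.resize(f[200:320,60:280],(400,218),interpolation=cv2.INTER_CUBIC),cv2.resize(g[90:255,290:460],(400,388),interpolation=cv2.INTER_CUBIC)[:218] if 0 else cv2.resize(g[100:240,290:490],(400,218),interpolation=cv2.INTER_CUBIC)]))
rep();to(473.3,127.5,165,5)
E
```

```text
ee_pos: [494.9, 50.7, 82.7]
ee_rot: [-180.0, -0.0, -13.5]
force: [0.0, 0.2, 0.1]
gripper_width: 21.8
gripper_force: 0.0
ee_pos: [494.8, 50.7, 82.6]
ee_rot: [180.0, -0.0, -13.5]
force: [-0.5, 0.0, -0.2]
gripper_width: 40.1
gripper_force: 0.0
ee_pos: [494.5, 50.7, 184.2]
ee_rot: [180.0, 0.0, -13.5]
force: [-0.1, 0.3, -0.1]
gripper_width: 40.3
gripper_force: 0.0
t 70.82 pos [497.5  50.9 187.4] rot [-179.8   -0.5  -13.5] F [ 0.5  0.7 -0.3] w 39.9 gf 0.0 q6 108
  call 0: x -0.0415 y -0.0688 z 0.0224 yaw -0.3231
```

View pics/m14.png

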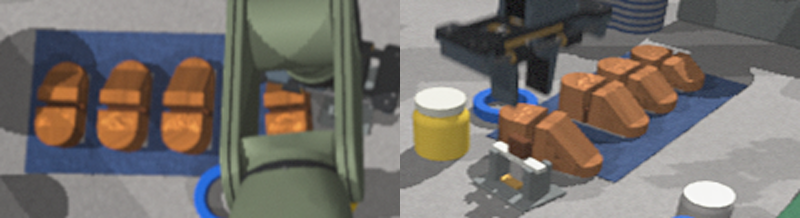

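The picture shows the gauge hung in its stand with the wings in the notches, A to C on the mat, and D standing between the mat edge and the stand. I'll now grip D with a narrow opening to stay clear of the stand.

```bash
python3 -m crank '[{"grip":0.062,"x":-0.008,"y":-0.014,"z":0.002,"yaw":-0.065},{"grip":0.062,"x":-0.017,"y":-0.03,"z":0.006,"yaw":-0.13},{"grip":0.062,"x":-0.027,"y":-0.046,"z":0.01,"yaw":-0.195},{"grip":0.062,"x":-0.035,"y":-0.06,"z":0.014,"yaw":-0.26},{"grip":0.062,"x":-0.0395,"y":-0.0688,"z":0.018,"yaw":-0.3231}]' 40 | sed -n '2,6p'
python3 -m crank '[{"grip":0.062,"x":0,"y":0,"z":0.015,"yaw":0},{"grip":0.062,"x":0,"y":0,"z":0.035,"yaw":0},{"grip":0.062,"x":0,"y":0,"z":0.055,"yaw":0},{"grip":0.062,"x":0,"y":0,"z":0.062,"yaw":0},{"grip":0.062,"x":0,"y":0,"z":0.062,"yaw":0}]' 40 | sed -n '2,6p'
python3 -m crank '[{"grip":0.062,"x":0,"y":0,"z":0,"yaw":0},{"grip":0.062,"x":0,"y":0,"z":0,"yaw":0},{"grip":0.062,"x":0,"y":0,"z":0,"yaw":0},{"grip":0.062,"x":0,"y":0,"z":0,"yaw":0},{"grip":0.062,"x":0,"y":0,"z":0,"yaw":0}]' 40 | sed -n '2,6p'
python3 - <<'E'
from h import *
rep();to(473.,127.4,92,5)
E
```

```text
ee_pos: [471.4, 127.9, 164.2]
ee_rot: [-180.0, 0.1, 5.2]
force: [-0.4, 0.1, -0.1]
gripper_width: 61.7
gripper_force: 0.0
ee_pos: [470.9, 126.4, 100.9]
ee_rot: [180.0, 0.3, 5.0]
force: [0.0, -0.6, -0.5]
gripper_width: 61.9
gripper_force: 0.0
ee_pos: [472.9, 126.9, 103.3]
ee_rot: [-180.0, -0.1, 5.0]
force: [0.1, 0.3, 0.6]
gripper_width: 61.8
gripper_force: 0.0
t 72.07 pos [472.9 126.9 103.3] rot [-1.8e+02 -1.0e-01  5.0e+00] F [0.1 0.3 0.6] w 61.8 gf 0.0 q6 99
  call 0: x 0.0002 y -0.0005 z 0.0113 yaw -0.0001
```

```bash
python3 -m crank '[{"grip":0.062,"x":0,"y":-0.0005,"z":0.003,"yaw":0},{"grip":0.062,"x":0,"y":-0.0005,"z":0.006,"yaw":0},{"grip":0.062,"x":0,"y":-0.0005,"z":0.009,"yaw":0},{"grip":0.062,"x":0,"y":-0.0005,"z":0.011,"yaw":0},{"grip":0.062,"x":0,"y":-0.0005,"z":0.0125,"yaw":0}]' 40 | sed -n '2,6p'
python3 -m crank '[{"grip":0.062,"x":0,"y":0,"z":0.001,"yaw":0},{"grip":0.062,"x":0,"y":0,"z":0.002,"yaw":0},{"grip":0.062,"x":0,"y":0,"z":0.003,"yaw":0},{"grip":0.062,"x":0,"y":0,"z":0.003,"yaw":0},{"grip":0.062,"x":0,"y":0,"z":0.003,"yaw":0}]' 40 | sed -n '2,6p'
```

```text
ee_pos: [472.1, 127.3, 89.7]
ee_rot: [180.0, 0.0, 5.0]
force: [0.6, -0.8, -0.1]
gripper_width: 62.2
gripper_force: 0.0
ee_pos: [472.4, 127.3, 87.1]
ee_rot: [180.0, -0.0, 5.0]
force: [-0.1, -0.0, 0.8]
gripper_width: 61.8
gripper_force: 0.0
```

Both fingers clear the top (tips at 73 mm, no force). I go down to TCP 60, then grip and lift.

```bash
python3 -m crank '[{"grip":0.062,"x":0,"y":0,"z":0.005,"yaw":0},{"grip":0.062,"x":0,"y":0,"z":0.012,"yaw":0},{"grip":0.062,"x":0,"y":0,"z":0.02,"yaw":0},{"grip":0.062,"x":0,"y":0,"z":0.026,"yaw":0},{"grip":0.062,"x":0,"y":0,"z":0.027,"yaw":0}]' 40 | sed -n '2,6p'
python3 -m crank '[{"grip":0.056,"x":0,"y":0,"z":0,"yaw":0},{"grip":0.05,"x":0,"y":0,"z":0,"yaw":0},{"grip":0.045,"x":0,"y":0,"z":0,"yaw":0},{"grip":0.045,"x":0,"y":0,"z":0,"yaw":0},{"grip":0.045,"x":0,"y":0,"z":0,"yaw":0}]' 40 | sed -n '2,6p'
python3 -m crank '[{"grip":0.045,"x":0,"y":0,"z":0,"yaw":0},{"grip":0.045,"x":0,"y":0,"z":-0.006,"yaw":0},{"grip":0.045,"x":0,"y":0,"z":-0.015,"yaw":0},{"grip":0.045,"x":0,"y":0,"z":-0.025,"yaw":0},{"grip":0.045,"x":0,"y":0,"z":-0.03,"yaw":0}]' 40 | sed -n '2,6p'
python3 - <<'E'
from h import *
grab_frame("scene");rep();to(471.8,180.3,90,-2.4)
E
```

```text
ee_pos: [471.3, 127.0, 58.5]
ee_rot: [180.0, 0.2, 5.0]
force: [-0.0, 0.0, 1.1]
gripper_width: 62.1
gripper_force: 0.0
ee_pos: [472.2, 127.1, 59.9]
ee_rot: [180.0, 0.0, 5.0]
force: [-0.1, -0.2, -4.3]
gripper_width: 52.3
gripper_force: 39.6
ee_pos: [473.3, 127.5, 91.9]
ee_rot: [-180.0, -0.2, 5.0]
force: [-0.4, 0.3, -4.9]
gripper_width: 52.0
gripper_force: 39.6
t 74.20 pos [473.8 127.6  92.4] rot [-180.    -0.2    5. ] F [ 0.3 -1.  -3.7] w 52.4 gf 39.6 q6 99
  call 0: x 0.0026 y -0.0527 z 0.0024 yaw 0.1292
```

```bash
python3 -m crank '[{"grip":0.045,"x":0.001,"y":-0.008,"z":0,"yaw":0.02},{"grip":0.045,"x":0.002,"y":-0.022,"z":0,"yaw":0.055},{"grip":0.045,"x":0.003,"y":-0.036,"z":0,"yaw":0.09},{"grip":0.045,"x":0.003,"y":-0.047,"z":0,"yaw":0.12},{"grip":0.045,"x":0.003,"y":-0.0527,"z":0,"yaw":0.1292}]' 40 | sed -n '2,6p'
python3 -m crank '[{"grip":0.045,"x":0,"y":0,"z":0.004,"yaw":0},{"grip":0.045,"x":0,"y":0,"z":0.01,"yaw":0},{"grip":0.045,"x":0,"y":0,"z":0.017,"yaw":0},{"grip":0.045,"x":0,"y":0,"z":0.022,"yaw":0},{"grip":0.045,"x":0,"y":0,"z":0.024,"yaw":0}]' 40 | sed -n '2,6p'
python3 -m crank '[{"grip":0.045,"x":0,"y":0,"z":0.001,"yaw":0},{"grip":0.045,"x":0,"y":0,"z":0.002,"yaw":0},{"grip":0.045,"x":0,"y":0,"z":0.003,"yaw":0},{"grip":0.045,"x":0,"y":0,"z":0.003,"yaw":0},{"grip":0.045,"x":0,"y":0,"z":0.003,"yaw":0}]' 40 | sed -n '2,6p'
```

```text
ee_pos: [470.8, 181.1, 90.3]
ee_rot: [-180.0, -0.0, -2.4]
force: [0.6, 0.0, -4.3]
gripper_width: 52.0
gripper_force: 39.6
ee_pos: [470.0, 179.3, 64.8]
ee_rot: [179.9, 0.1, -2.4]
force: [-0.3, -0.6, -4.9]
gripper_width: 52.0
gripper_force: 39.6
ee_pos: [470.9, 180.1, 63.3]
ee_rot: [-180.0, -0.0, -2.4]
force: [0.4, -0.1, -3.5]
gripper_width: 52.1
gripper_force: 39.6
```

```bash
python3 -m crank '[{"grip":0.045,"x":0,"y":0,"z":0.001,"yaw":0},{"grip":0.045,"x":0,"y":0,"z":0.002,"yaw":0},{"grip":0.045,"x":0,"y":0,"z":0.0025,"yaw":0},{"grip":0.045,"x":0,"y":0,"z":0.0025,"yaw":0},{"grip":0.045,"x":0,"y":0,"z":0.0025,"yaw":0}]' 40 | sed -n '2,4p'
python3 -m crank '[{"grip":0.045,"x":0,"y":0,"z":0.0005,"yaw":0},{"grip":0.045,"x":0,"y":0,"z":0.001,"yaw":0},{"grip":0.045,"x":0,"y":0,"z":0.001,"yaw":0},{"grip":0.045,"x":0,"y":0,"z":0.001,"yaw":0},{"grip":0.045,"x":0,"y":0,"z":0.001,"yaw":0}]' 40 | sed -n '2,4p'
```

```text
ee_pos: [470.7, 180.1, 60.6]
ee_rot: [180.0, 0.0, -2.4]
force: [-1.2, 0.1, -4.7]
ee_pos: [471.0, 180.1, 59.9]
ee_rot: [-180.0, -0.0, -2.4]
force: [-0.1, -0.4, -1.3]
```

Touching down. I take a little more, release, rise, move clear and take the final check.

```bash
python3 -m crank '[{"grip":0.045,"x":0,"y":0,"z":0.0006,"yaw":0},{"grip":0.045,"x":0,"y":0,"z":0.0006,"yaw":0},{"grip":0.055,"x":0,"y":0,"z":0.0006,"yaw":0},{"grip":0.07,"x":0,"y":0,"z":0.0006,"yaw":0},{"grip":0.07,"x":0,"y":0,"z":0.0006,"yaw":0}]' 40 | sed -n '2,6p'
python3 -m crank '[{"grip":0.07,"x":0,"y":0,"z":0,"yaw":0},{"grip":0.07,"x":0,"y":0,"z":-0.015,"yaw":0},{"grip":0.07,"x":0,"y":0,"z":-0.045,"yaw":0},{"grip":0.07,"x":0,"y":0,"z":-0.085,"yaw":0},{"grip":0.07,"x":0,"y":0,"z":-0.12,"yaw":0}]' 40 | sed -n '2,6p'
python3 -m crank '[{"grip":0.07,"x":0,"y":0.04,"z":-0.01,"yaw":0},{"grip":0.07,"x":0,"y":0.08,"z":-0.02,"yaw":0},{"grip":0.07,"x":0,"y":0.12,"z":-0.03,"yaw":0},{"grip":0.07,"x":0,"y":0.16,"z":-0.04,"yaw":0},{"grip":0.07,"x":0,"y":0.19,"z":-0.05,"yaw":0}]' | sed -n '2p'
python3 -m crank '[{"grip":0.07,"x":0,"y":0.04,"z":0,"yaw":0},{"grip":0.07,"x":0,"y":0.08,"z":0,"yaw":0},{"grip":0.07,"x":0,"y":0.12,"z":0,"yaw":0},{"grip":0.07,"x":0,"y":0.16,"z":0,"yaw":0},{"grip":0.07,"x":0,"y":0.19,"z":0,"yaw":0}]' | sed -n '2p'
python3 -m crank '[{"grip":0.07,"x":0,"y":0.03,"z":0,"yaw":0},{"grip":0.07,"x":0,"y":0.06,"z":0,"yaw":0},{"grip":0.07,"x":0,"y":0.08,"z":0,"yaw":0},{"grip":0.07,"x":0,"y":0.08,"z":0,"yaw":0},{"grip":0.07,"x":0,"y":0.08,"z":0,"yaw":0}]' | sed -n '2p'
python3 - <<'E'
from h import *
rep()
f=grab_frame("top")[:,:,::-1];g=grab_frame("scene")[:,:,::-1]
a=cv2.resize(f[150:330,60:340],(800,514),interpolation=cv2.INTER_CUBIC)[:300,:];
cv2.imwrite("pics/m15.png",np.vstack([cv2.resize(f[195:320,60:280],(528,300),interpolation=cv2.INTER_CUBIC),cv2.resize(g[100:240,280:526],(528,300),interpolation=cv2.INTER_CUBIC)]))
E
```

```text
ee_pos: [471.2, 180.2, 59.1]
ee_rot: [-180.0, -0.1, -2.4]
force: [1.1, 1.1, 0.1]
gripper_width: 65.2
gripper_force: 0.0
ee_pos: [470.6, 180.0, 180.4]
ee_rot: [180.0, 0.0, -2.4]
force: [1.3, 0.7, -0.2]
gripper_width: 70.1
gripper_force: 0.0
ee_pos: [462.2, -12.2, 229.6]
ee_pos: [454.4, -202.6, 229.1]
ee_pos: [451.2, -280.0, 228.6]
t 78.37 pos [ 451.2 -280.   228.6] rot [-180.     0.    -2.5] F [-0.4  0.1 -0.7] w 70.1 gf 0.0 q6 59
```

View pics/m15.png

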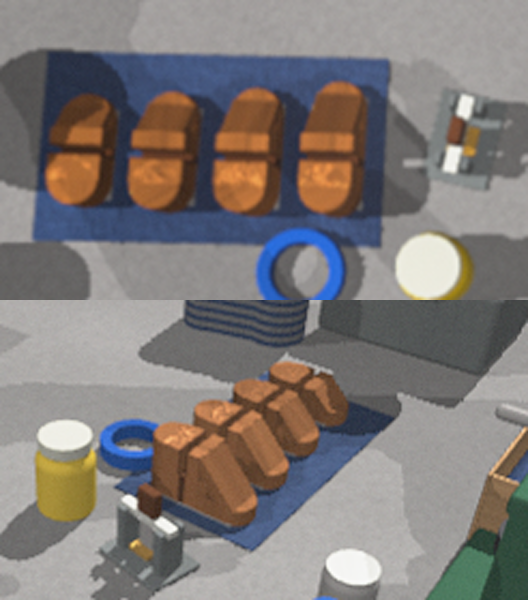

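The final view shows all four lasts standing on the mat and the gauge hung in its stand at (465,135) in the top half. The jar and tape are undisturbed.

```bash
python3 -c "
from workcell import *
print(job_done())"
```

```text
the job is handed in; nothing more can be done
None
```

The job is handed in: all four lasts were gauged at about 25 mm deep, shortest to tallest, and now stand on the mat (the tallest was knocked off the mat mid-run, so I gauged it there and put it back); the gauge hangs on its stand again.

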